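# Clear the badge press and hold it shut

## Robot

A 6-joint arm with a two-finger parallel gripper is mounted at the origin on the work surface. World frame = base frame: x ahead of the robot, y to its left, z up, the work surface at z = 0. Lengths are in mm, angles in rad, forces in N, time in s.
With the tool pointing down it reaches from about 275 to 1000 mm from the base axis. Payload 8.4 kg.
Tool frame: the origin (TCP) lies at the very end of the fingers, on their centre line; the grasp point (between the pads) lies 19 mm behind it; y points along the fingers, x is the direction in which the jaws open and shut, and the axes are right-handed (so a half turn about y gives the same grasp; the last joint's range is limited). The gripper opens to 85 mm and grips with 20 to 120 N. Pads are 22 mm wide; open, the fingers measure 114 mm over their backs; the gripper's body (76 mm by 85 mm) begins 54 mm behind the grasp point. The pads swing forward as they close: fully open they stand 13 mm farther back than shut.
Start: joints at [1.299, 0.353, 1.633, -0, 1.155, -0.002], TCP at [166.585, 602.393, 231.281] pointing down, gripper open.
Joint ranges: [-2.63, 2.63], [-0.92, 2.1], [0.06, 2.66], [-1.3, 4.44], [0, 2.69], [-3.02, 3.02]. Speed limits (rad/s): [2.22, 2.22, 2.79, 3.14, 3.14, 3.14].

## Interface

Orientations are given as a unit quaternion [w, x, y, z].
In Python, from rig import env gives the robot as it stands. The module is installed in compiled form; this text tells all that it offers.
- The arm moves only by the shell command python3 -m handwheel 'ROWS' [OPENING]. ROWS is JSON, one flat list of numbers, 6 for each row, row after row: the shift along the tool's x, y, z in mm, then the turn, a rotation vector about the tool's x, y, z in rad. In form: [tx, ty, tz, rx, ry, rz, tx, ty, tz, rx, ry, rz, ...]. A call has 1 to 8 rows; each row shifts and turns the commanded pose from where the row before left it, along the tool's axes as they then stand; what a row does not reach is not made up. A row lasts 1/8 s, in which the tool goes at most 62.5 mm and 10.7 degrees, less where a joint would pass 70% of its speed; a pose out of reach is approached as far as the arm can. A call is refused whole if a number of a shift passes 62.5 or a number of a turn 0.188, either way. A call with a gripper value outside its range is refused whole. OPENING is the gripper's target within -1 to 1 (fully open at 1, half-way at 0, shut at -1), set as the call begins (- or left out, the last holds). The fingers move at their own pace and stop on an object; the grip force is fixed at half the most. Time passes only in rows, so rows that do not move let the fingers close. It gives the time, the measured TCP pose, the force and the opening at its end, in the units of the state.
- env.state(): the state, without advancing time (a new reading comes with each control period).
- env.camera(name): name is "scene" or "top"; returns a dict with "color" (400x640x3 uint8, blue, green, red), "fx", "fy", "cx", "cy" (pixels), "distortion" ([k1, k2, p1, p2, k3] as OpenCV has them; the pictures are not rectified), "world_to_cam" (4x4, takes a point from world to camera coordinates). Camera axes: x right, y down, z forward; pixel columns grow to the right and rows downward; lengths in mm; the calibration is good to about 2 mm. A picture is of the moment at which its call begins. There is no depth.
- env.sign_off(): hands the job in, once; it reports no verdict.
The state is a dict: "time_s": time; "qpos": joint angles; "qd": joint speeds; "effort": joint torques, N m; "tool_pos": TCP position; "tool_rot": TCP orientation; "force": force on the tool from outside, world axes, zero at the start; "torque": the same for the moment, N m; "gripper_width": opening from 0.0 (shut) to 1.0 (fully open).
Only numpy, scipy, OpenCV 4.12 (cv2) and the standard library are available. Lean on these libraries where they do the work, as an engineer would, in place of code of your own. Each camera call takes 0.05 s, during which the arm holds its last target.

## Task

The rubber facing of the badge press's upper plate has just been glued on and has to be kept pressed while the glue takes, with nothing underneath to dent it. Pick up the wooden scraper block and sweep all five stray metal pieces off the lower plate, over its edge into the catch tray, touching them only with the scraper; then stand the scraper upright on the bench again, clear of the press, and let go of it. Then take the grip bar of the sprung-open upper plate, bring it down without slamming until the press is fully shut, and finish while still holding the bar down so that it stays shut; leave the other things on the bench where they are.

Things in the scene. Friction and masses are not known exactly. Their poses are not given: they have to be found in the camera images.
- press: bench clamshell press, fixed to the bench. Origin at the centre of the lower plate's outline, at bench level; +x points away from the catch tray, +y towards the hinge, z up. The lower plate is a bare flat dark steel plate 190 mm along x by 130 mm along y, centred on the origin, its top 55 mm above the bench and without rims. Base below it: 145 mm along x, from y = -98 to +178 mm, 36 mm high; hinge cheeks up to 96 mm high at x = -68 and +72 mm, y = 116 to 172 mm
- plate_mid (a point): centre of the top face of the lower plate; axes as press
- tray_mid (a point): centre of the inner floor of the open steel catch tray fixed under the plate's -x edge; axes as press. Inside the tray is 104 mm along x by 174 mm along y; its walls are 3 mm thick and their rim lies 39 mm above this point (11 mm below the plate's top). The plate overhangs the tray: its edge lies 37 mm to the +x side of this point
- platen (a joint): angle of the hinged upper plate, rad: 0 = sprung fully open (standing almost upright on the hinge side, 83 deg open), 1.45 = fully shut at its stop, the upper plate level and its rubber facing on the lower plate. It turns about press x through hinge_pin. Torsion springs always push it open: about 5 N at the grip bar when open, rising to about 12 N when shut; let go, it opens again. It weighs 0.6 kg
- hinge_pin (a point): point on the hinge axis (which runs along press x), midway along it: 140 mm to the +y side of the plate's middle and 80 mm above the bench; axes as press
- grip_bar (a point): middle of the black round grip bar (20 mm diameter, 112 mm long, parallel to press x) at the free end of the upper plate, 250 mm from the hinge axis: with the joint at q it lies at press y = 140 - 250 cos(1.45 - q) mm, height 80 + 250 sin(1.45 - q) mm above the bench (328 mm open, 80 mm shut). Two 10 mm rods, at 50 mm either side of its middle, join it to the plate, whose edge is 46 mm away, so fingers can straddle the bar between the rods
- scraper: scraper block standing upright on the bench: a brown wooden grip 24 mm thick (along its x), 108 mm long (y), from 14 to 67 mm above its underside, on a grey nylon shoe 34 mm thick (x), 120 mm long (y), 14 mm high. Origin at the centre of its flat underside; its scraping faces look along +x and -x. About 0.2 kg
- scrap1: stray metal shell, a flat disc 25 mm across, 4 mm thick; origin at the centre of its underside. Starts lying on the lower plate
- scrap2: stray metal shell, a flat disc 25 mm across, 4 mm thick; origin at the centre of its underside. Starts lying on the lower plate
- scrap3: stray metal ring lying flat on the lower plate, 28 mm outside, 16 mm bore, 4 mm thick; origin at the centre of its underside
- scrap4: stray metal strip lying flat on the lower plate, 28 x 9 x 4 mm; origin at the centre of its underside
- scrap5: stray L-shaped metal clip lying flat on the lower plate, 22 x 22 x 4 mm; origin near the centre of its underside
- die_ring: plain dark steel ring, 60 mm outside, 38 mm bore, 24 mm high, standing flat; bystander
- tape: roll of brown tape lying flat, 72 mm across, 19 mm high; bystander
- screwdriver: screwdriver with a black handle lying on the bench, 170 mm long, about 30 mm high; bystander
- sanding_block: low cork block 100 x 55 x 26 mm; bystander (not the scraper)
- jar: small clear jar with a white cap, 48 mm across, 62 mm high; bystander
- tub: small open white tub 150 x 110 x 55 mm with metal shells in it; bystander
- blank_stack: upright stack of steel blanks, a cylinder 58 mm across and 42 mm high; bystander
Not all that is in view belongs to the job. There is more than one size of the scraper; the one meant has the size given above.

How it is judged (in metres and radians):
On the way, in this order (a step that is already met when the one before it is completed fails the run):
1. all five stray pieces lie in the catch tray (z of each of scrap1, scrap2, scrap3, scrap4, scrap5 in the frame of tray_mid below 0.034 m and x of scrap1 in the frame of tray_mid between -0.056 and 0.056 m and y of scrap1 in the frame of tray_mid between -0.09 and 0.09 m and x of scrap2 in the frame of tray_mid between -0.056 and 0.056 m and y of scrap2 in the frame of tray_mid between -0.09 and 0.09 m and x of scrap3 in the frame of tray_mid between -0.056 and 0.056 m and y of scrap3 in the frame of tray_mid between -0.09 and 0.09 m and x of scrap4 in the frame of tray_mid between -0.056 and 0.056 m and y of scrap4 in the frame of tray_mid between -0.09 and 0.09 m and x of scrap5 in the frame of tray_mid between -0.056 and 0.056 m and y of scrap5 in the frame of tray_mid between -0.09 and 0.09 m), for 0.2 s.
2. the scraper stands upright on the bench, released, clear of the press (height (world z) of scraper below 0.006 m and angle between scraper's own z axis and vertical below 0.12 rad and linear speed of scraper below 0.03 m/s and contact force between scraper and the fingers below 0.1 N and contact force between scraper and press below 0.1 N), for 0.2 s.
3. the press is shut and the fingers hold it so (value of joint platen above 1.415 rad and contact force between the fingers and press above 3 N), for 0.5 s.
At the end, for the whole second after the job is handed in: The upper plate is within 0.035 rad of fully shut (joint above 1.415) with the fingers bearing on the press with more than 3 N, all five stray pieces lie in the catch tray below its rim, and the scraper stands upright (within 0.12 rad) on the bench, still, touching neither fingers nor press (all of step 1 and all of step 2 and all of step 3); the arm keeps its last pose, push and grip.
It fails at once if a stray piece is touched by the fingers or the arm instead of the scraper (contact force between any of the fingers, the arm and scrap1 above 0.3 N or contact force between any of the fingers, the arm and scrap2 above 0.3 N or contact force between any of the fingers, the arm and scrap3 above 0.3 N or contact force between any of the fingers, the arm and scrap4 above 0.3 N or contact force between any of the fingers, the arm and scrap5 above 0.3 N).
It fails at once if the upper plate is slammed down (faster than 2 rad/s) (velocity of joint platen above 2 rad/s).
It fails at once if a bystander is shifted by more than 30 mm (distance of any of die_ring, tape, screwdriver, sanding_block, jar, tub, blank_stack from where it was at the start of the episode above 0.03 m).
It also fails if it takes over 72 s, if anything falls off the work surface, if the arm or the gripper's body presses on something with over 40 N, if the wrist force passes 120 N, or if a joint passes its speed limit or range.

## Working session

There is one attempt and no reset: what is moved stays moved. The work goes in short steps, Python scripts to look and compute and a shell command to move; the robot and the scene stay as the last step left them, time stands still between calls to the robot, and variables do not carry over. Pictures are saved under pics/ and viewed, and the job is handed in when it is done.

```bash
mkdir -p pics; ls
python3 - <<'E'
from rig import env
import cv2
s=env.state();print(s)
for n in("scene","top"):
    c=env.camera(n);cv2.imwrite(f"pics/{n}0.png",c["color"])
    print(n,c["fx"],c["fy"],c["cx"],c["cy"],c["distortion"],c["world_to_cam"])
E
```

```text
pics
{'time_s': 0.0, 'qpos': array([ 1.29862177e+00,  3.53671111e-01,  1.63412870e+00, -1.11829388e-05,
        1.15518217e+00, -2.41263184e-03]), 'qd': array([ 9.23796255e-05, -3.65052184e-04,  1.15327800e-03,  1.03480371e-03,
        9.15849802e-04, -9.68133164e-05]), 'effort': array([ 1.20172001e-03, -6.05250049e+01, -3.42072988e+01,  1.14380728e-04,
        9.16147255e-03,  2.89362629e-05]), 'tool_pos': array([166.44883074, 601.94238107, 230.54965759]), 'tool_rot': array([-0.56239434,  0.56299315,  0.42783425, -0.42861308]), 'force': array([ 0.01933757,  0.86051798, -0.34467753]), 'torque': array([ 0.00489334, -0.05127951,  0.02515852]), 'gripper_width': 0.9978346868386676}
scene 390.0247539219715 390.0247539219715 320.47281286019285 197.49247048922942 [-0.00072073  0.          0.          0.          0.        ] [[ 1.31163985e-01  9.91297945e-01 -1.11531377e-02 -4.45119648e+01]
 [ 7.74362743e-01 -1.09471768e-01 -6.23200028e-01 -2.68014920e+02]
 [-6.18997861e-01  7.31048249e-02 -7.81982949e-01  1.53747395e+03]
 [ 0.00000000e+00  0.00000000e+00  0.00000000e+00  1.00000000e+00]]
top 490.6570784483474 490.6570784483474 312.90336309618107 204.27347578677768 [-0.15392557  0.          0.          0.          0.        ] [[ 1.83660734e-02 -9.99825769e-01  3.33447824e-03 -4.04146008e+01]
 [-9.96811919e-01 -1.85694991e-02 -7.75962096e-02  5.43502095e+02]
 [ 7.76446095e-02 -1.89870997e-03 -9.96979292e-01  1.90575730e+03]
 [ 0.00000000e+00  0.00000000e+00  0.00000000e+00  1.00000000e+00]]
```

View pics/scene0.png

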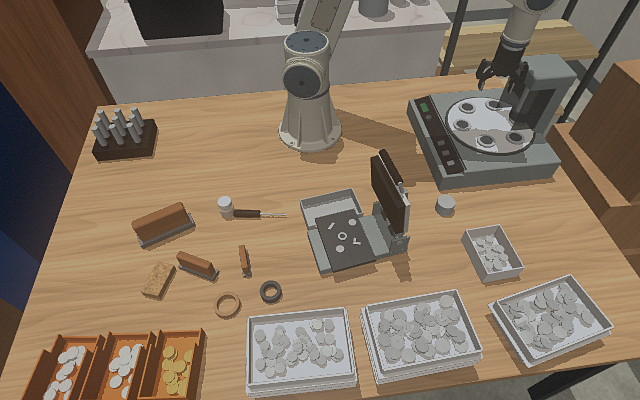

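View pics/top0.png

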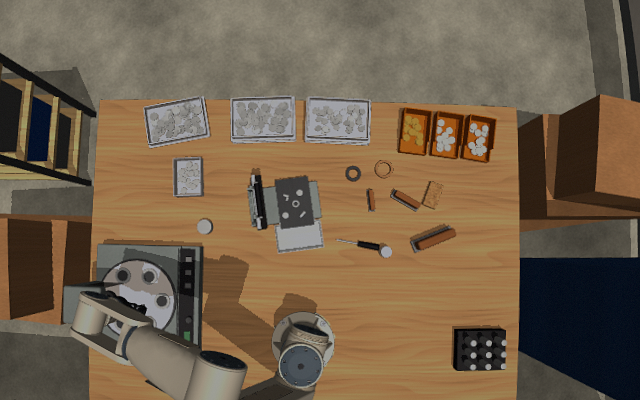

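```bash
cat > h.py <<'E'
from rig import env
import cv2, numpy as np
def cam(n):
    c=env.camera(n); c["K"]=np.array([[c["fx"],0,c["cx"]],[0,c["fy"],c["cy"]],[0,0,1]]); c["D"]=np.array(c["distortion"]); c["T"]=np.array(c["world_to_cam"]); return c
def proj(c,P):
    P=np.atleast_2d(np.array(P,float))
    return cv2.projectPoints(P,cv2.Rodrigues(c["T"][:3,:3])[0],c["T"][:3,3],c["K"],c["D"])[0][:,0]
def ray(c,uv,z):
    uv=np.array(uv,float).reshape(-1,1,2)
    n=cv2.undistortPoints(uv,c["K"],c["D"])[:,0]
    d=np.c_[n,np.ones(len(n))]@c["T"][:3,:3]
    o=-c["T"][:3,:3].T@c["T"][:3,3]
    return o+d*((z-o[2])/d[:,2])[:,None]
def crop(c,x0,y0,w,h,k,f):
    cv2.imwrite("pics/"+f,cv2.resize(c["color"][y0:y0+h,x0:x0+w],None,fx=k,fy=k,interpolation=cv2.INTER_CUBIC))
E
python3 - <<'E'
from h import *
t=cam("top");s=cam("scene")
crop(t,240,150,100,110,5,"t1.png");crop(t,330,150,140,110,5,"t2.png")
crop(s,290,140,130,140,4,"s1.png");crop(s,120,190,180,130,4,"s2.png")
E
```

```text
(no output)
```

View pics/t1.png

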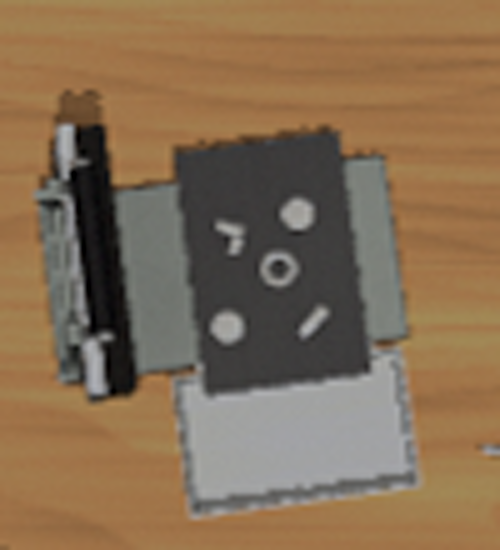

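View pics/t2.png

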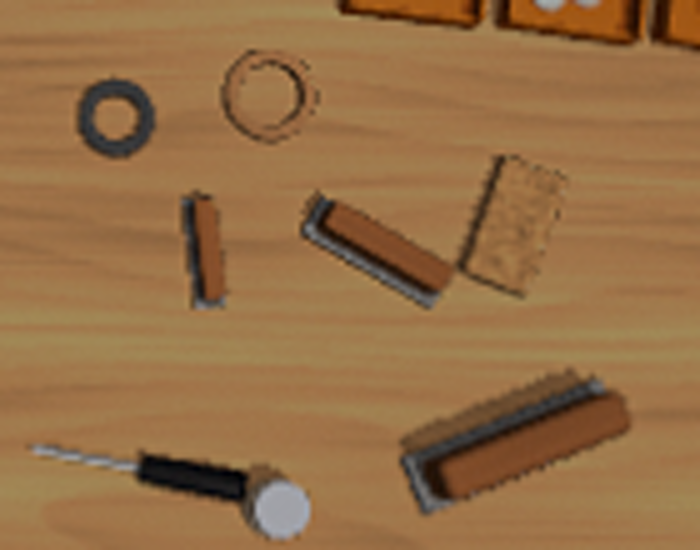

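View pics/s1.png

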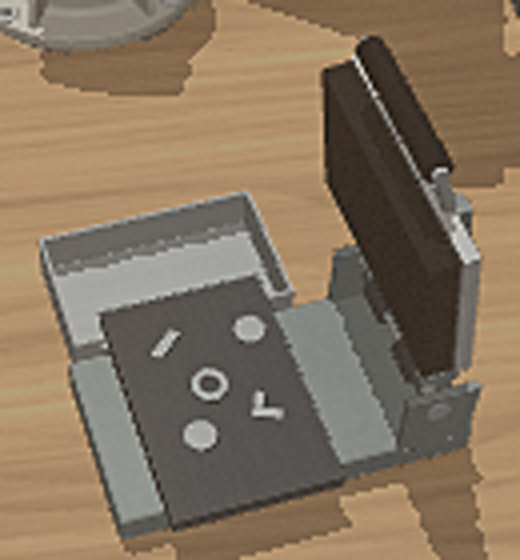

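View pics/s2.png

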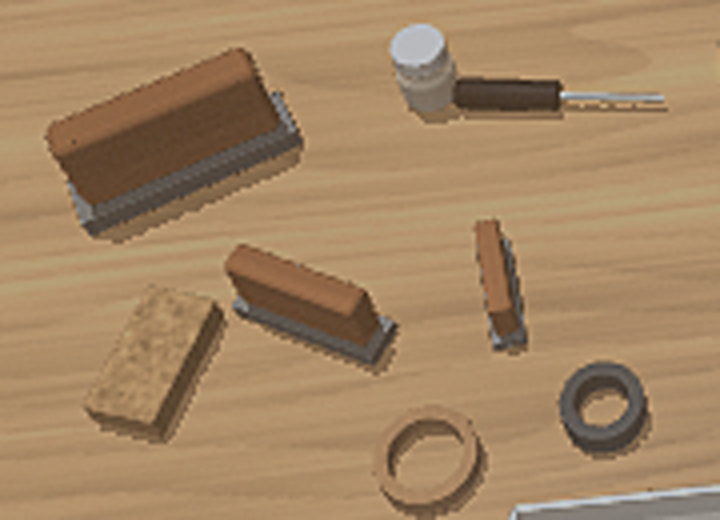

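Run:
```python
from h import *
t=cam("top");s=cam("scene")
T=lambda p:np.array(p)/5+[240,150]
c=ray(t,T([(174,150),(337,130),(370,374),(207,395)]),55); print("plate top",c.round(1),c.mean(0))
S=lambda p:np.array(p)/4+[290,140]
c2=ray(s,S([(340,487),(172,528),(101,315),(262,278)]),55);print("plate scene",c2.round(1),c2.mean(0))
for c_ in(c,c2):
    print(np.linalg.norm(np.diff(np.vstack([c_,c_[:1]]),axis=0),axis=1)); 
e=(c[0]-c[3]+c[1]-c[2]);print(np.degrees(np.arctan2(e[1],e[0])))
# masks for scraps
def scraps(cm,poly):
    m=np.zeros(cm["color"].shape[:2],np.uint8);cv2.fillPoly(m,[np.int32(poly)],255);m=cv2.erode(m,np.ones((3,3)))
    g=cv2.cvtColor(cm["color"],cv2.COLOR_BGR2GRAY)
    b=((g>110)&(m>0)).astype(np.uint8)
    n,l,st,ce=cv2.connectedComponentsWithStats(b)
    for i in range(1,n):
        if st[i,4]>3: print(st[i,4],ce[i].round(1),ray(cm,ce[i],59)[0].round(1))
scraps(t,T([(174,150),(337,130),(370,374),(207,395)]));scraps(s,S([(340,487),(172,528),(101,315),(262,278)]))
# grip top of scraper
T2=lambda p:np.array(p)/5+[330,150]
g=ray(t,T2([(333,200),(320,222),(437,292),(456,268)]),67);print("grip",g.round(1),g.mean(0))
S2=lambda p:np.array(p)/4+[120,190]
g=ray(s,S2([(227,262),(240,244),(368,288),(358,310)]),67);print("gripS",g.round(1),g.mean(0))
sh=ray(t,T2([(302,232),(430,307)]),14);print("shoe",sh)
```

```text
plate top [[633.2 119.2  55. ]
 [651.1  -6.9  55. ]
 [462.4 -36.   55. ]
 [443.9  89.1  55. ]] [547.63222443  41.3390006   55.        ]
plate scene [[642.1 116.5  55. ]
 [657.6  -6.3  55. ]
 [470.2 -32.9  55. ]
 [452.5  96.3  55. ]] [555.62396524  43.39638398  55.        ]
[127.35253196 190.87074227 126.4323699  191.63007142]
[123.74772403 189.2720426  130.42569079 190.59056041]
8.88424498930998
32 [299.2 192.4] [586.3  23.6  59. ]
18 [286.1 196.8] [568.3  73.8  59. ]
23 [295.  203.6] [542.7  38.5  59. ]
15 [302.3 213.7] [504.2   9.7  59. ]
32 [285.1 215. ] [497.7  75.9  59. ]
43 [351.8 221.6] [499.2  75.8  59. ]
22 [330.8 225.3] [503.8  10.5  59. ]
42 [342.  235.6] [545.   37.9  59. ]
28 [355.9 241.5] [570.9  74.8  59. ]
50 [339.6 248.2] [586.8  23.8  59. ]
grip [[ 601.9 -352.5   67. ]
 [ 584.6 -342.4   67. ]
 [ 532.1 -434.    67. ]
 [ 551.  -448.9   67. ]] [ 567.41104883 -394.43365446   67.        ]
gripS [[ 551.3 -440.6   67. ]
 [ 537.4 -432.7   67. ]
 [ 586.4 -339.8   67. ]
 [ 603.  -346.    67. ]] [ 569.52175159 -389.77185427   67.        ]
shoe [[ 581.74237699 -336.97843245   14.        ]
 [ 523.97843797 -439.88147923   14.        ]]
```

```bash
cat >> h.py <<'E'
from scipy.spatial.transform import Rotation as R
def pose():
    s=env.state(); q=s["tool_rot"]; return s,np.array(s["tool_pos"]),R.from_quat([q[1],q[2],q[3],q[0]])
def down(yaw):
    a=np.radians(yaw);x=np.array([np.cos(a),np.sin(a),0]);y=np.array([0,0,-1.]);return R.from_matrix(np.c_[x,y,np.cross(x,y)])
def plan(p1,R1,n,p0=None,R0=None):
    if p0 is None: _,p0,R0=pose()
    p1=np.array(p1,float); w=(R0.inv()*R1).as_rotvec()/n; d=(p1-p0)/n; r=R0; out=[]
    for i in range(n):
        out.append(list(r.inv().apply(d).round(1))+list(w.round(4))); r=r*R.from_rotvec(w)
    print("n",n,"step mm",np.linalg.norm(d).round(1),"turn",np.linalg.norm(w).round(3),"rad tot",(w*n).round(3))
    for o in out: print(", ".join("%g"%v for v in o)+",")
def show():
    s,p,r=pose();m=r.as_matrix();print("t",s["time_s"],"p",p.round(1),"yaw",np.degrees(np.arctan2(m[1,0],m[0,0])).round(2),"tooly",m[:,1].round(4),"F",np.round(s["force"],1),"q",np.round(s["qpos"],2),"w",round(s["gripper_width"],3))
E
python3 - <<'E'
from h import *
show()
plan([568.5,-392,150],down(-28.2),16)
plan([568.5,-392,150],down(151.8),16)
E
```

```text
t 0.3 p [166.6 602.2 231. ] yaw 74.54 tooly [-1.e-04 -5.e-04 -1.e+00] F [-0.3  0.6 -0.2] q [ 1.3   0.35  1.63 -0.    1.16 -0.  ] w 1.001
n 16 step mm 67.2 turn 0.112 rad tot [ 0.     1.793 -0.   ]
-53.2, 5.1, -40.8, 0, 0.1121, -0,
-48.3, 5.1, -46.5, 0, 0.1121, -0,
-42.8, 5.1, -51.6, 0, 0.1121, -0,
-36.8, 5.1, -56, 0, 0.1121, -0,
-30.3, 5.1, -59.8, 0, 0.1121, -0,
-23.4, 5.1, -62.8, 0, 0.1121, -0,
-16.2, 5.1, -65, 0, 0.1121, -0,
-8.8, 5.1, -66.4, 0, 0.1121, -0,
-1.4, 5.1, -67, 0, 0.1121, -0,
6.1, 5.1, -66.7, 0, 0.1121, -0,
13.6, 5.1, -65.6, 0, 0.1121, -0,
20.8, 5.1, -63.7, 0, 0.1121, -0,
27.8, 5.1, -61, 0, 0.1121, -0,
34.5, 5.1, -57.5, 0, 0.1121, -0,
40.7, 5.1, -53.3, 0, 0.1121, -0,
46.4, 5.1, -48.4, 0, 0.1121, -0,
n 16 step mm 67.2 turn 0.084 rad tot [-0.    -1.348 -0.   ]
-53.2, 5.1, -40.8, -0, -0.0843, -0,
-56.4, 5.1, -36.2, -0, -0.0843, -0,
-59.3, 5.1, -31.3, -0, -0.0843, -0,
-61.7, 5.1, -26.2, -0, -0.0843, -0,
-63.7, 5.1, -20.9, -0, -0.0843, -0,
-65.2, 5.1, -15.4, -0, -0.0843, -0,
-66.3, 5.1, -9.9, -0, -0.0843, -0,
-66.9, 5.1, -4.3, -0, -0.0843, -0,
-67, 5.1, 1.4, -0, -0.0843, -0,
-66.7, 5.1, 7, -0, -0.0843, -0,
-65.8, 5.1, 12.6, -0, -0.0843, -0,
-64.5, 5.1, 18.1, -0, -0.0843, -0,
-62.8, 5.1, 23.4, -0, -0.0843, -0,
-60.6, 5.1, 28.6, -0, -0.0843, -0,
-58, 5.1, 33.6, -0, -0.0843, -0,
-54.9, 5.1, 38.4, -0, -0.0843, -0,
```

Run:
```python
from h import *
plan([330,240,350],down(36),8)
plan([490,-240,300],down(-18),10,np.array([330,240,350]),down(36))
plan([568.5,-392,120],down(-28.2),5,np.array([490,-240,300]),down(-18))
```

```text
n 8 step mm 51.9 turn 0.084 rad tot [ 0.     0.673 -0.   ]
-38.2, -14.9, -31.8, 0, 0.0841, -0.0001,
-35.4, -14.9, -34.9, 0, 0.0841, -0.0001,
-32.3, -14.9, -37.7, 0, 0.0841, -0.0001,
-29.1, -14.9, -40.3, 0, 0.0841, -0.0001,
-25.6, -14.9, -42.6, 0, 0.0841, -0.0001,
-21.9, -14.9, -44.6, 0, 0.0841, -0.0001,
-18.1, -14.9, -46.3, 0, 0.0841, -0.0001,
-14.1, -14.9, -47.6, 0, 0.0841, -0.0001,
n 10 step mm 50.8 turn 0.094 rad tot [0.    0.942 0.   ]
-15.3, 5, -48.2, 0, 0.0942, 0,
-10.7, 5, -49.5, 0, 0.0942, 0,
-6, 5, -50.2, 0, 0.0942, 0,
-1.2, 5, -50.6, 0, 0.0942, 0,
3.6, 5, -50.5, 0, 0.0942, 0,
8.3, 5, -49.9, 0, 0.0942, 0,
13, 5, -48.9, 0, 0.0942, 0,
17.5, 5, -47.5, 0, 0.0942, 0,
21.9, 5, -45.6, 0, 0.0942, 0,
26.1, 5, -43.4, 0, 0.0942, 0,
n 5 step mm 49.7 turn 0.036 rad tot [0.    0.178 0.   ]
24.3, 36, -24.1, 0, 0.0356, 0,
25.2, 36, -23.2, 0, 0.0356, 0,
26, 36, -22.3, 0, 0.0356, 0,
26.8, 36, -21.3, 0, 0.0356, 0,
27.5, 36, -20.4, 0, 0.0356, 0,
```

```bash
python3 -m handwheel '[-38,-15,-32,0,0.084,0, -35,-15,-35,0,0.084,0, -32,-15,-38,0,0.084,0, -29,-15,-40,0,0.084,0, -26,-15,-43,0,0.084,0, -22,-15,-45,0,0.084,0, -18,-15,-46,0,0.084,0, -14,-15,-48,0,0.084,0]' 1; python3 -c "
from h import *
show()"
```

```text
time_s: 1.3
tool_pos: [331.8, 238.7, 352.0]
tool_rot: [0.673, -0.673, -0.218, 0.218]
force: [1.1, 0.3, -0.7]
gripper_width: 0.998
t 1.3 p [331.8 238.7 352. ] yaw 35.9 tooly [ 7.e-04  3.e-04 -1.e+00] F [ 1.1  0.3 -0.7] q [ 0.62 -0.11  1.9  -0.    1.35 -0.01] w 0.998
```

Tracks well.

```bash
python3 -m handwheel '[-15,5,-48,0,0.094,0, -11,5,-50,0,0.094,0, -6,5,-50,0,0.094,0, -1,5,-51,0,0.094,0, 4,5,-50,0,0.094,0, 8,5,-50,0,0.094,0, 13,5,-49,0,0.094,0, 18,5,-48,0,0.094,0]' ; python3 -m handwheel '[22,5,-46,0,0.094,0, 26,5,-43,0,0.094,0, 24,36,-24,0,0.036,0, 25,36,-23,0,0.036,0, 26,36,-22,0,0.036,0, 27,36,-21,0,0.036,0, 24,24,-18,0,0.036,0, 0,0,0,0,0,0]'
python3 - <<'E'
from h import *
show()
plan([568.5,-392,120],down(-28.2),1)
t=cam("top");s=cam("scene")
crop(t,330,150,140,110,5,"t3.png");crop(s,120,190,180,130,4,"s3.png")
E
```

```text
time_s: 2.3
tool_pos: [461.2, -146.0, 311.3]
tool_rot: [0.706, -0.706, 0.044, -0.045]
force: [1.4, 0.9, -0.0]
gripper_width: 1.0
time_s: 3.3
tool_pos: [569.4, -388.3, 130.5]
tool_rot: [0.686, -0.685, 0.173, -0.171]
force: [0.2, 0.4, 1.2]
gripper_width: 1.002
t 3.3 p [ 569.4 -388.3  130.5] yaw -28.21 tooly [-0.0029  0.0018 -1.    ] F [0.2 0.4 1.2] q [-0.6   0.55  1.56 -0.    1.03 -0.11] w 1.002
n 1 step mm 11.2 turn 0.003 rad tot [-0.    -0.    -0.003]
1, 10.5, -3.7, -0.0002, -0.0002, -0.0034,
```

View pics/s3.png

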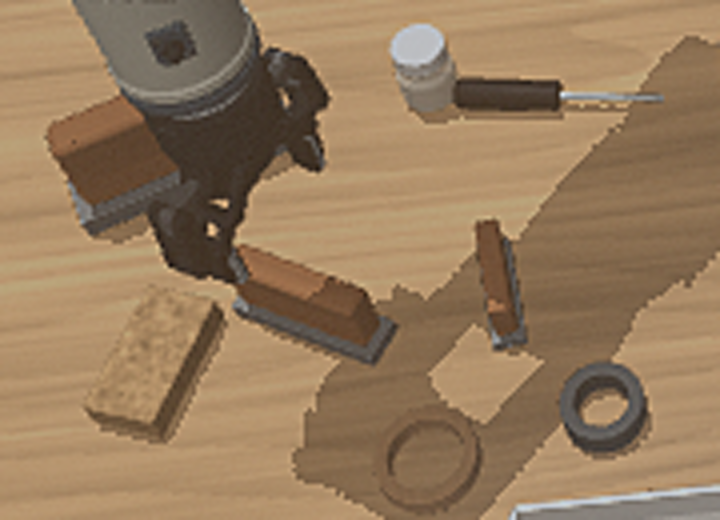

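View pics/t3.png

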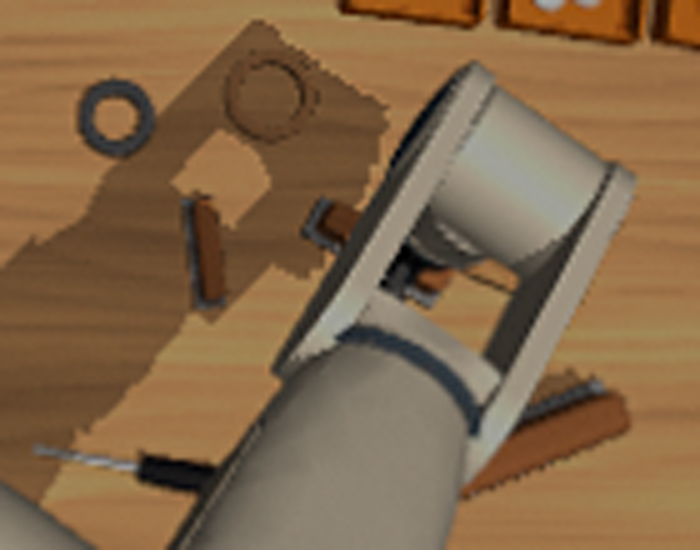

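```bash
python3 - <<'E'
from h import *
s=cam("scene");print(((proj(s,[[569.4,-388.3,143],[569.4,-388.3,130],[568.5,-392,67],[571,-427,0]])-[120,190])*4).round())
E
python3 -m handwheel '[1,16,-3.7,0,0,0, 0,26,0,0,0,0, 0,26,0,0,0,0, 0,20,0,0,0,0, 0,14,0,0,0,0, 0,6.5,0,0,0,0, 0,0,0,0,0,0]';python3 - <<'E'
from h import *
show()
t=cam("top");s=cam("scene")
crop(s,120,190,180,130,4,"s4.png")
E
```

```text
[[270. 219.]
 [275. 229.]
 [294. 275.]
 [270. 329.]]
time_s: 4.32
tool_pos: [569.3, -391.3, 24.7]
tool_rot: [0.686, -0.686, 0.172, -0.172]
force: [-0.1, 0.3, 0.3]
gripper_width: 0.998
t 4.325 p [ 569.3 -391.3   24.7] yaw -28.13 tooly [-1.e-04  0.e+00 -1.e+00] F [-0.1  0.3  0.3] q [-0.6   0.68  1.61 -0.    0.85 -0.11] w 0.998
```

View pics/s4.png

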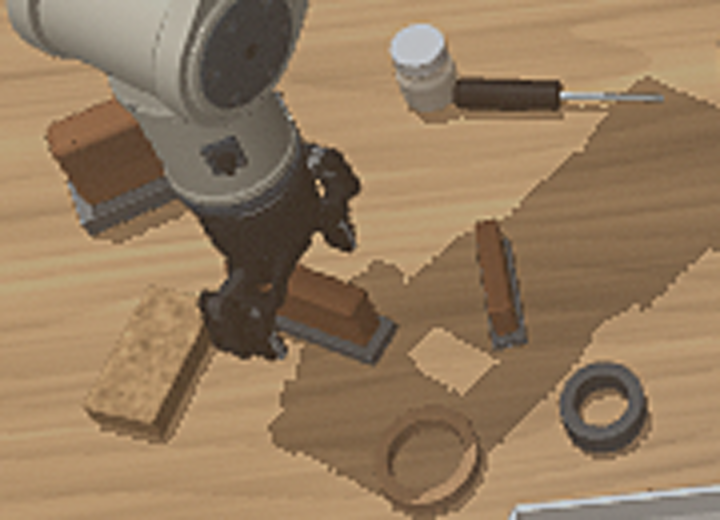

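```bash
python3 -m handwheel '[0,0,0,0,0,0, 0,0,0,0,0,0, 0,0,0,0,0,0, 0,0,0,0,0,0, 0,0,0,0,0,0, 0,0,0,0,0,0]' -1; python3 -c "
from h import *
show()"
```

```text
time_s: 5.18
tool_pos: [569.3, -391.3, 25.0]
tool_rot: [-0.686, 0.686, -0.172, 0.172]
force: [-0.8, 0.6, 4.7]
gripper_width: 0.271
t 5.175 p [ 569.3 -391.3   25. ] yaw -28.14 tooly [ 2.e-04 -1.e-04 -1.e+00] F [-0.8  0.6  4.7] q [-0.6   0.68  1.61  0.    0.85 -0.11] w 0.271
```

```bash
python3 -m handwheel '[0,-5,0,0,0,0, 0,-20,0,0,0,0, 0,-45,0,0,0,0, 0,-45,0,0,0,0]'
python3 - <<'E'
from h import *
show()
plan([620.4,58.2,140],down(8.2),10)
s=cam("scene");crop(s,120,150,180,130,4,"s5.png")
E
```

```text
time_s: 5.68
tool_pos: [569.1, -391.2, 141.9]
tool_rot: [-0.686, 0.686, -0.172, 0.172]
force: [1.0, -0.3, -0.9]
gripper_width: 0.269
t 5.675 p [ 569.1 -391.2  141.9] yaw -28.13 tooly [-0. -0. -1.] F [ 1.  -0.3 -0.9] q [-0.6   0.54  1.55 -0.    1.05 -0.11] w 0.269
n 10 step mm 45.2 turn 0.063 rad tot [ 0.    -0.634 -0.   ]
-16.7, 0.2, 42, 0, -0.0634, -0,
-14, 0.2, 43, 0, -0.0634, -0,
-11.2, 0.2, 43.8, 0, -0.0634, -0,
-8.4, 0.2, 44.4, 0, -0.0634, -0,
-5.6, 0.2, 44.9, 0, -0.0634, -0,
-2.7, 0.2, 45.1, 0, -0.0634, -0,
0.1, 0.2, 45.2, 0, -0.0634, -0,
3, 0.2, 45.1, 0, -0.0634, -0,
5.9, 0.2, 44.8, 0, -0.0634, -0,
8.7, 0.2, 44.4, 0, -0.0634, -0,
```

View pics/s5.png

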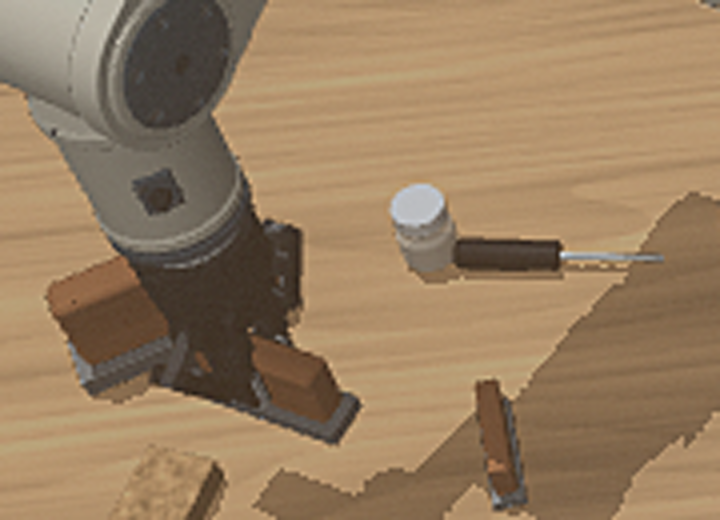

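```bash
python3 -m handwheel '[-17,0,42,0,-0.063,0, -14,0,43,0,-0.063,0, -11,0,44,0,-0.063,0, -8,0,44,0,-0.063,0, -6,0,45,0,-0.063,0, -3,0,45,0,-0.063,0, 0,0,45,0,-0.063,0, 3,0,45,0,-0.063,0]'; python3 -m handwheel '[6,0,45,0,-0.063,0, 9,0,44,0,-0.067,0, 0,0,0,0,0,0]'
python3 - <<'E'
from h import *
show()
plan([620.4,58.2,100],down(8.2),1)
s=cam("scene");crop(s,280,110,150,140,4,"s6.png")
t=cam("top");crop(t,240,150,100,110,5,"t6.png")
E
```

```text
time_s: 6.72
tool_pos: [610.4, -30.9, 141.0]
tool_rot: [-0.707, 0.707, 0.006, -0.005]
force: [0.7, -0.7, -3.0]
gripper_width: 0.271
time_s: 7.1
tool_pos: [621.6, 60.2, 140.9]
tool_rot: [0.705, -0.705, -0.052, 0.051]
force: [0.2, -2.2, -1.6]
gripper_width: 0.273
t 7.1 p [621.6  60.2 140.9] yaw 8.41 tooly [ 1.5e-03  7.0e-04 -1.0e+00] F [ 0.2 -2.2 -1.6] q [ 0.09  0.45  1.71  0.    0.98 -0.05] w 0.273
n 1 step mm 40.9 turn 0.004 rad tot [-0.001  0.004  0.002]
-1.6, 40.9, -1.8, -0.0005, 0.0037, 0.0016,
```

View pics/s6.png

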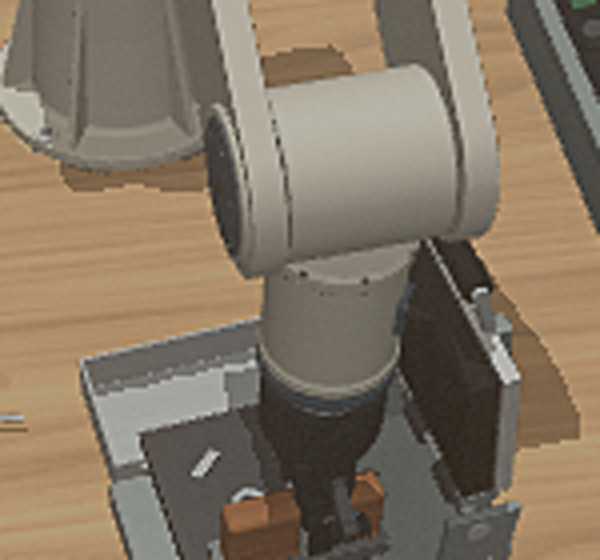

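View pics/t6.png

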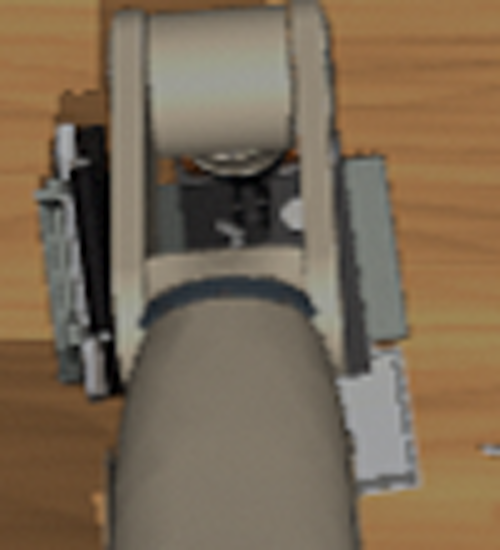

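Run:
```python
from h import *
t=cam("top");s=cam("scene")
show()
T=lambda p:np.array(p)/5+[240,150];S=lambda p:np.array(p)/4+[280,110]
for z in (250,300,350,400,450): print(z,ray(t,T((222,85)),z)[0].round(),ray(s,S((345,165)),z)[0].round())
pr=lambda P:(((P[:,:2]-[550,42])@np.array([[.990,-.143],[.143,.990]]))).round(1)
for z in (300,350,400,450):print(z,"fork press",pr(ray(t,T([(108,20),(115,330),(328,100)]),z)).tolist())
print("plate edge press",pr(ray(t,T([(132,390),(105,125)]),283)).tolist())
```

```text
t 7.3 p [621.   56.4 140.2] yaw 8.14 tooly [ 2.e-04 -3.e-04 -1.e+00] F [-0.5 -0.7 -2.2] q [ 0.09  0.45  1.71 -0.    0.98 -0.05] w 0.269
250 [655.  72. 250.] [396. 126. 250.]
300 [647.  69. 300.] [445. 112. 300.]
350 [639.  66. 350.] [494.  98. 350.]
400 [632.  63. 400.] [543.  84. 400.]
450 [624.  60. 450.] [592.  69. 450.]
300 fork press [[154.0, 84.3], [-55.9, 104.0], [80.8, -57.2]]
350 fork press [[144.3, 80.4], [-59.2, 99.4], [73.3, -56.8]]
400 fork press [[134.7, 76.4], [-62.4, 94.8], [65.9, -56.5]]
450 fork press [[125.0, 72.4], [-65.7, 90.3], [58.4, -56.1]]
plate edge press [[-96.6, 98.9], [85.3, 96.0]]
```

```bash
python3 -m handwheel '[0,20,0,0,0,0, 0,25,0,0,0,0, 0,11,0,0,0,0, 0,2,0,0,0,0, 0,0,0,0,0,0]'
python3 - <<'E'
from h import *
show()
s=cam("scene");crop(s,280,110,150,150,4,"s7.png")
E
```

```text
time_s: 7.92
tool_pos: [621.4, 57.1, 82.0]
tool_rot: [-0.705, 0.705, 0.051, -0.05]
force: [-0.7, 1.4, -2.1]
gripper_width: 0.276
t 7.925 p [621.4  57.1  82. ] yaw 8.18 tooly [ 4.e-04  0.e+00 -1.e+00] F [-0.7  1.4 -2.1] q [ 0.09  0.52  1.75 -0.    0.87 -0.05] w 0.276
```

View pics/s7.png

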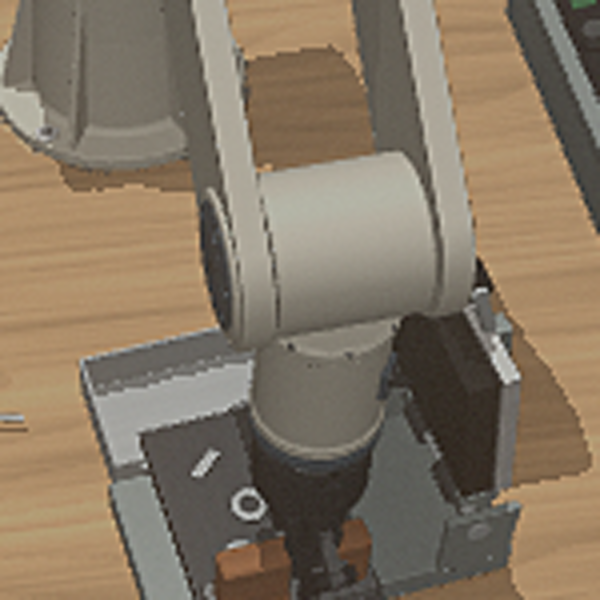

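```bash
python3 -m handwheel '[0,1.2,0,0,0,0, -6,0,0,0,0,0, -8,0,0,0,0,0, -10,0,0,0,0,0, -10,0,0,0,0,0, -10,0,0,0,0,0, -10,0,0,0,0,0, -10,0,0,0,0,0]'
python3 - <<'E'
from h import *
show()
s=cam("scene");crop(s,280,110,150,150,4,"s8.png")
E
```

```text
time_s: 8.98
tool_pos: [557.1, 48.0, 80.7]
tool_rot: [0.705, -0.705, -0.051, 0.05]
force: [0.6, 0.1, -2.0]
gripper_width: 0.274
t 8.975 p [557.1  48.   80.7] yaw 8.19 tooly [ 1.e-04  0.e+00 -1.e+00] F [ 0.6  0.1 -2. ] q [ 0.08  0.44  1.89 -0.    0.81 -0.06] w 0.274
```

View pics/s8.png

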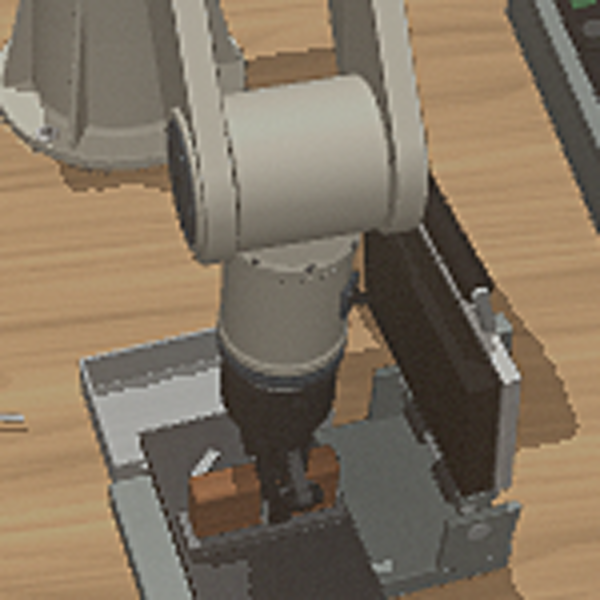

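Run:
```python
from h import *
s=cam("scene");crop(s,340,220,50,50,12,"s9.png")
t=cam("top");crop(t,260,170,70,70,8,"t9.png")
```

```text
(no output)
```

View pics/s9.png

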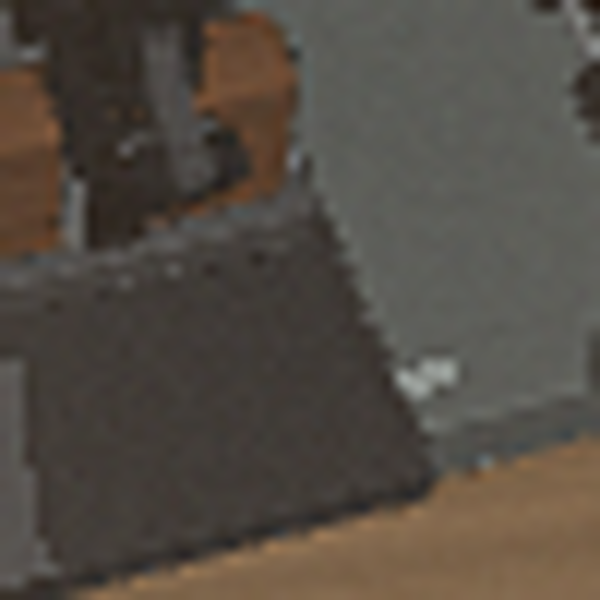

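View pics/t9.png

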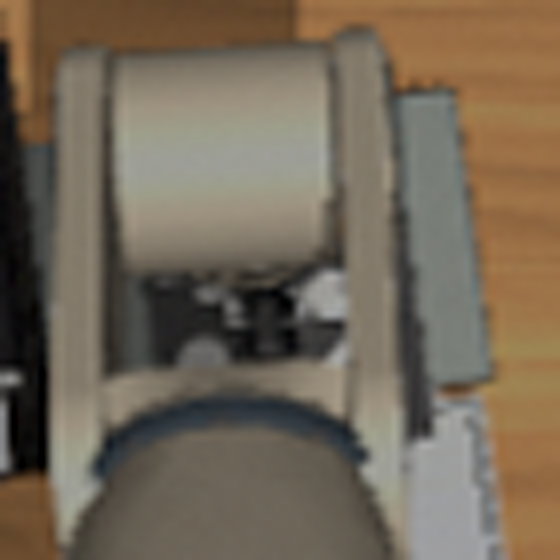

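```bash
python3 -m handwheel '[-10,0,0,0,0,0, -10,0,0,0,0,0, -10,0,0,0,0,0, -10,0,0,0,0,0, -10,0,0,0,0,0, -8,0,0,0,0,0]'
python3 - <<'E'
from h import *
show()
s=cam("scene");crop(s,280,150,120,120,5,"s10.png")
t=cam("top");crop(t,260,170,70,90,6,"t10.png")
E
```

```text
time_s: 9.88
tool_pos: [499.7, 39.8, 80.6]
tool_rot: [-0.705, 0.705, 0.05, -0.051]
force: [1.2, -0.9, -1.7]
gripper_width: 0.276
t 9.875 p [499.7  39.8  80.6] yaw 8.19 tooly [-1.e-04 -0.e+00 -1.e+00] F [ 1.2 -0.9 -1.7] q [ 0.08  0.37  2.02 -0.    0.75 -0.07] w 0.276
```

View pics/s10.png

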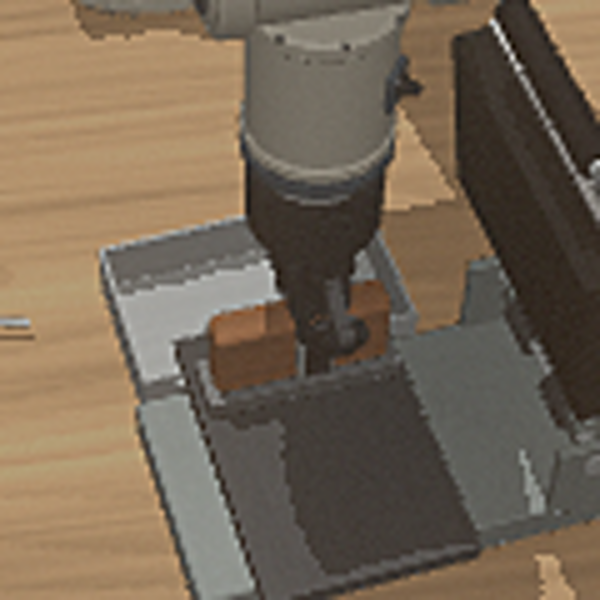

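View pics/t10.png

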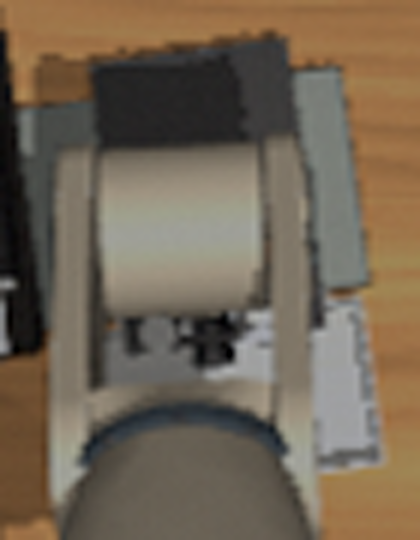

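```bash
python3 -m handwheel '[-7,0,0,0,0,0, -8,0,0,0,0,0, -8,0,0,0,0,0, -8,0,0,0,0,0, -8,0,0,0,0,0, -8,0,0,0,0,0, -8,0,0,0,0,0, 0,0,0,0,0,0]'
python3 - <<'E'
from h import *
show()
s=cam("scene");crop(s,280,150,120,120,5,"s11.png")
t=cam("top");crop(t,260,170,70,90,6,"t11.png")
E
```

```text
time_s: 10.98
tool_pos: [445.2, 31.9, 80.5]
tool_rot: [-0.705, 0.705, 0.05, -0.051]
force: [0.1, 0.1, -2.5]
gripper_width: 0.271
t 10.975 p [445.2  31.9  80.5] yaw 8.19 tooly [-5.e-04 -0.e+00 -1.e+00] F [ 0.1  0.1 -2.5] q [ 0.07  0.3   2.13 -0.    0.71 -0.07] w 0.271
```

View pics/s11.png

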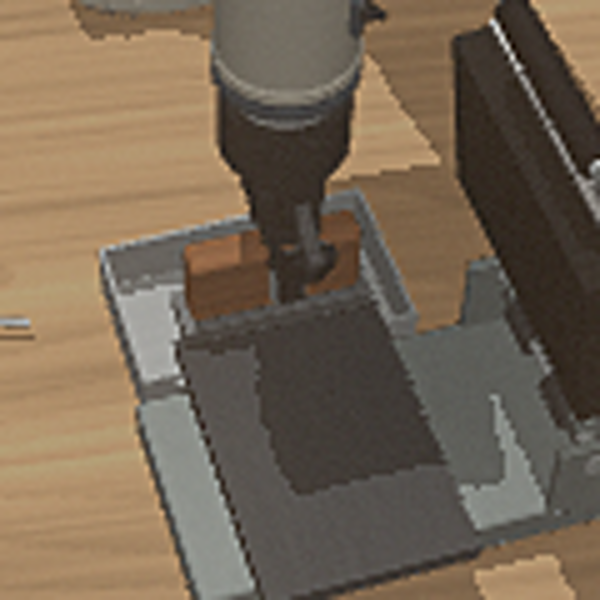

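View pics/t11.png

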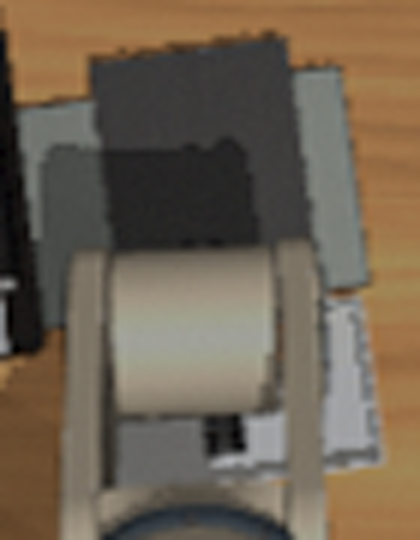

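```bash
python3 -m handwheel '[0,-15,0,0,0,0, 0,-30,0,0,0,0, 0,-20,0,0,0,0]'
python3 - <<'E'
from h import *
show()
plan([569.2,-391.3,140],down(-28.1),10)
plan([569.2,-391.3,40],down(-28.1),3,np.array([569.2,-391.3,140]),down(-28.1))
E
```

```text
time_s: 11.45
tool_pos: [446.7, 32.1, 147.7]
tool_rot: [-0.705, 0.705, 0.051, -0.05]
force: [-0.4, -0.4, -2.3]
gripper_width: 0.272
t 11.45 p [446.7  32.1 147.7] yaw 8.19 tooly [ 1.8e-03  1.0e-04 -1.0e+00] F [-0.4 -0.4 -2.3] q [ 0.07  0.19  2.08 -0.    0.87 -0.07] w 0.272
n 10 step mm 44.1 turn 0.063 rad tot [-0.     0.633  0.002]
6.1, 0.8, -43.7, -0, 0.0633, 0.0002,
8.8, 0.8, -43.2, -0, 0.0633, 0.0002,
11.6, 0.8, -42.5, -0, 0.0633, 0.0002,
14.2, 0.8, -41.7, -0, 0.0633, 0.0002,
16.8, 0.8, -40.7, -0, 0.0633, 0.0002,
19.4, 0.8, -39.6, -0, 0.0633, 0.0002,
21.8, 0.8, -38.3, -0, 0.0633, 0.0002,
24.2, 0.8, -36.8, -0, 0.0633, 0.0002,
26.5, 0.8, -35.2, -0, 0.0633, 0.0002,
28.7, 0.8, -33.5, -0, 0.0633, 0.0002,
n 3 step mm 33.3 turn 0.0 rad tot [0. 0. 0.]
0, 33.3, 0, 0, 0, 0,
0, 33.3, 0, 0, 0, 0,
0, 33.3, 0, 0, 0, 0,
```

```bash
python3 -m handwheel '[6,0,-44,0,0.063,0, 9,0,-43,0,0.063,0, 12,0,-42,0,0.063,0, 14,0,-42,0,0.063,0, 17,0,-41,0,0.063,0, 19,0,-40,0,0.063,0, 22,0,-38,0,0.063,0, 24,0,-37,0,0.063,0]'; python3 -m handwheel '[26,0,-35,0,0.063,0, 29,0,-33,0,0.066,0, 0,0,0,0,0,0]'
python3 - <<'E'
from h import *
show()
plan([569.2,-391.3,40],down(-28.1),1)
s=cam("scene");crop(s,280,150,120,120,5,"s12.png")
t=cam("top");crop(t,240,150,100,110,5,"t12.png")
E
```

```text
time_s: 12.45
tool_pos: [544.9, -308.6, 146.7]
tool_rot: [-0.695, 0.696, -0.127, 0.128]
force: [-0.1, 0.1, -1.7]
gripper_width: 0.274
time_s: 12.82
tool_pos: [569.9, -394.0, 146.6]
tool_rot: [-0.685, 0.686, -0.172, 0.173]
force: [-0.5, -0.4, -1.1]
gripper_width: 0.274
t 12.825 p [ 569.9 -394.   146.6] yaw -28.23 tooly [ 0.0017 -0.0017 -1.    ] F [-0.5 -0.4 -1.1] q [-0.61  0.54  1.55 -0.    1.06 -0.11] w 0.274
n 1 step mm 106.6 turn 0.003 rad tot [ 0.001 -0.002  0.002]
-2.1, 106.5, 2.1, 0.0007, -0.0024, 0.0023,
```

View pics/s12.png

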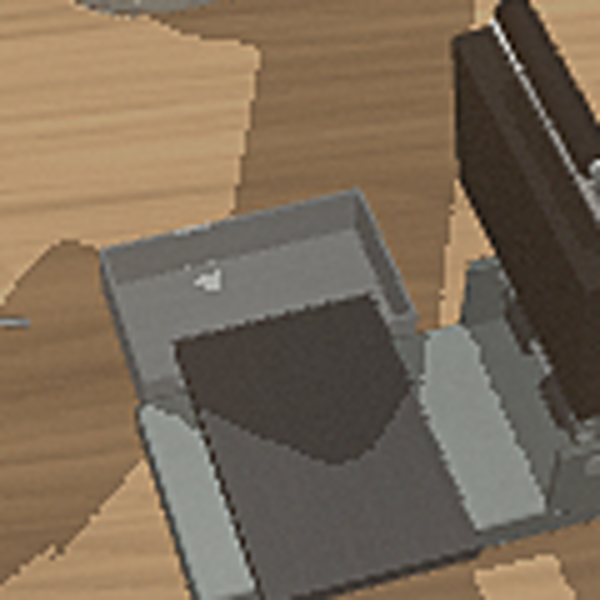

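View pics/t12.png

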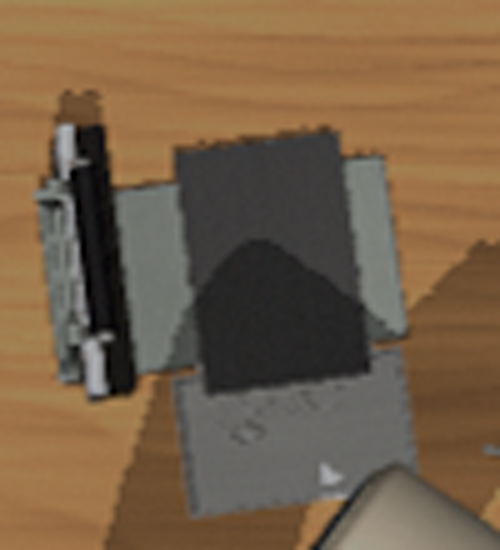

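```bash
python3 -m handwheel '[0,10,0,0,0,0, 0,35,0,0,0,0, 0,35,0,0,0,0, 0,25,0,0,0,0, 0,10,0,0,0,0, 0,3,0,0,0,0, 0,0,0,0,0,0]'; python3 -c "
from h import *
show()"
```

```text
time_s: 13.8
tool_pos: [569.6, -391.0, 28.4]
tool_rot: [-0.686, 0.686, -0.171, 0.172]
force: [-0.5, -0.8, -1.2]
gripper_width: 0.274
t 13.8 p [ 569.6 -391.    28.4] yaw -28.06 tooly [ 1.e-03 -7.e-04 -1.e+00] F [-0.5 -0.8 -1.2] q [-0.6   0.67  1.61  0.    0.86 -0.11] w 0.274
```

```bash
python3 -m handwheel '[0,2,0,0,0,0, 0,1.4,0,0,0,0, 0,0,0,0,0,0]'; python3 -c "
from h import *
show()"
```

```text
time_s: 14.18
tool_pos: [569.5, -391.2, 25.1]
tool_rot: [-0.686, 0.686, -0.171, 0.172]
force: [-1.2, 1.0, 4.7]
gripper_width: 0.275
t 14.175 p [ 569.5 -391.2   25.1] yaw -28.08 tooly [ 9.e-04 -6.e-04 -1.e+00] F [-1.2  1.   4.7] q [-0.6   0.68  1.61 -0.    0.85 -0.11] w 0.275
```

Touching the bench (+6 N change). Release and retreat.

```bash
python3 -m handwheel '[0,0,0,0,0,0, 0,0,0,0,0,0, 0,0,0,0,0,0, 0,0,0,0,0,0, 0,0,0,0,0,0, 0,0,0,0,0,0]' 1;  python3 -m handwheel '[0,-20,0,0,0,0, 0,-45,0,0,0,0, 0,-60,0,0,0,0, 0,-60,0,0,0,0, 0,-60,0,0,0,0]'
python3 - <<'E'
from h import *
show()
s=cam("scene");crop(s,120,150,180,150,4,"s13.png");crop(s,280,150,120,120,5,"s13b.png")
t=cam("top");crop(t,240,150,100,110,5,"t13.png")
E
```

```text
time_s: 14.92
tool_pos: [569.1, -390.9, 24.2]
tool_rot: [-0.686, 0.686, -0.172, 0.172]
force: [-0.5, -0.2, 1.1]
gripper_width: 1.001
time_s: 15.55
tool_pos: [568.9, -390.8, 273.0]
tool_rot: [-0.686, 0.686, -0.171, 0.172]
force: [1.1, -0.0, 0.2]
gripper_width: 0.999
t 15.55 p [ 568.9 -390.8  273. ] yaw -28.07 tooly [ 1.4e-03 -9.0e-04 -1.0e+00] F [ 1.1 -0.   0.2] q [-0.6   0.42  1.44 -0.    1.28 -0.11] w 0.999
```

View pics/s13.png

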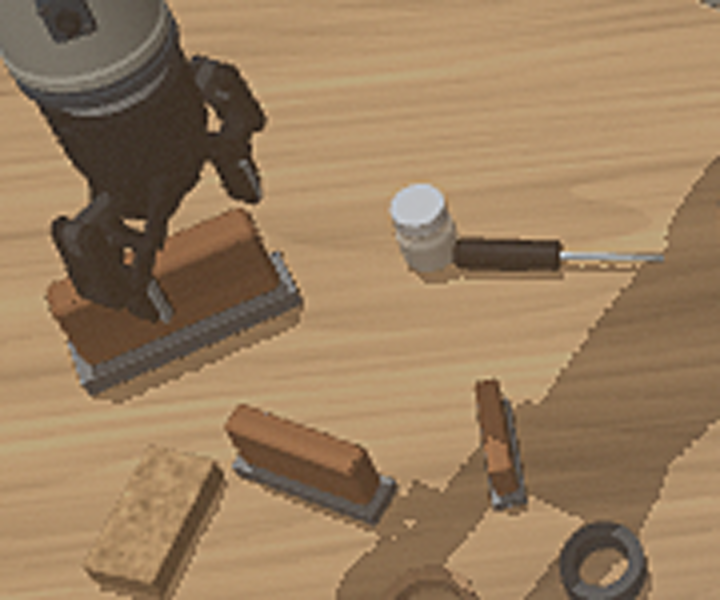

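View pics/s13b.png

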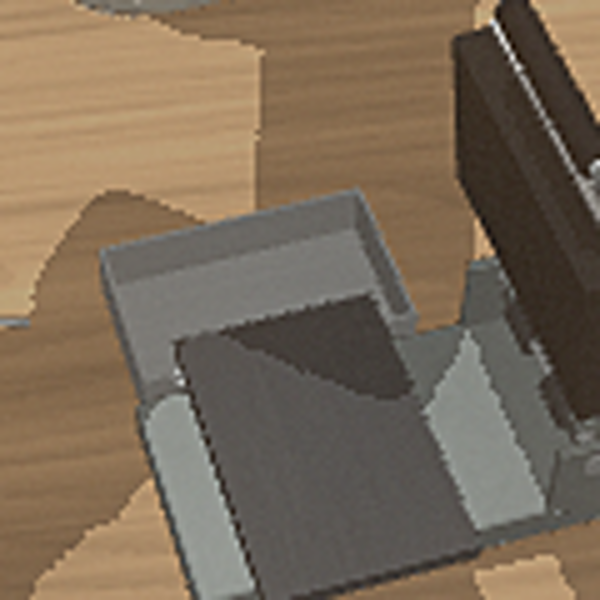

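View pics/t13.png

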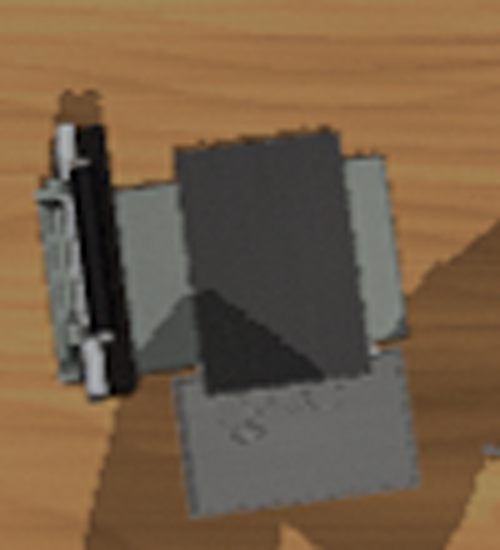

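Run:
```python
from h import *
t=cam("top");g=t["color"][222:256,270:326].astype(float).mean(2)
g=np.clip((g-90)*3.5,0,255).astype(np.uint8)
cv2.imwrite("pics/t14.png",cv2.resize(g,None,fx=12,fy=12,interpolation=cv2.INTER_CUBIC))
```

```text
(no output)
```

View pics/t14.png

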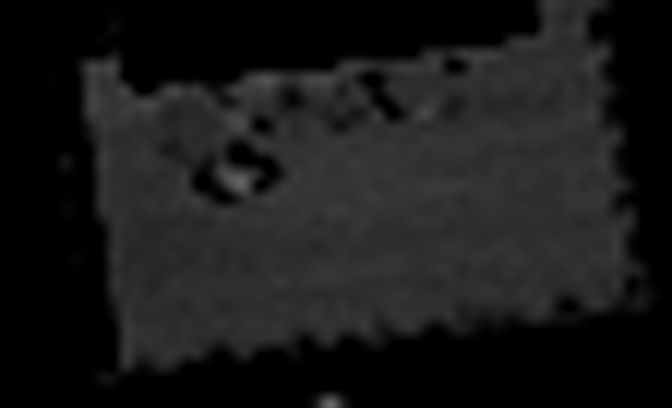

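Run:
```python
from h import *
t=cam("top");s=cam("scene")
ex=np.array([.990,.143]);ey=np.array([-.143,.990]);O=np.array([550,42.])
W=lambda x,y,z:[*(O+x*ex+y*ey),z]
S=ray(s,np.array([(368,48),(444,165)])/4+[290,140],328);print("bar scene",S.round(1))
P=[W(-56,109.5,328),W(56,109.5,328),W(-85,90,283),W(85,90,283)]
ps,pt=proj(s,P),proj(t,P)
print("exp world",np.round(P,1))
def draw(c,pts,x0,y0,w,h,k,f):
    im=cv2.resize(c["color"][y0:y0+h,x0:x0+w],None,fx=k,fy=k,interpolation=cv2.INTER_CUBIC)
    for p in pts: cv2.drawMarker(im,tuple(int(v) for v in (p-[x0,y0])*k),(0,0,255),0,10,1)
    cv2.imwrite("pics/"+f,im)
draw(s,ps,350,130,80,100,6,"s15.png");draw(t,pt,240,150,60,90,6,"t15.png")
```

```text
bar scene [[480.6 143.2 328. ]
 [583.4 165.5 328. ]]
exp world [[478.9 142.4 328. ]
 [589.8 158.4 328. ]
 [453.  118.9 283. ]
 [621.3 143.3 283. ]]
```

View pics/s15.png

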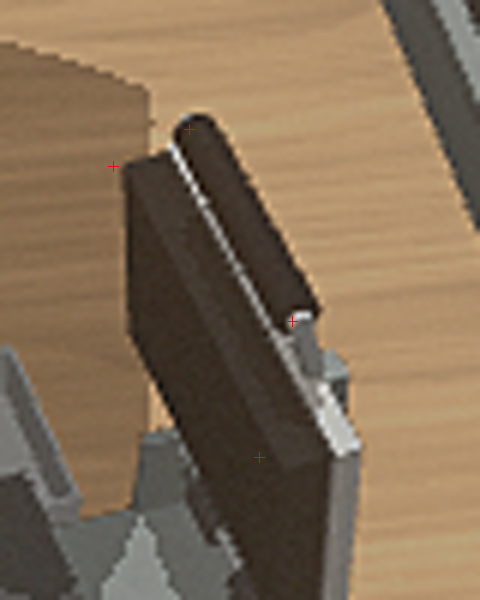

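View pics/t15.png

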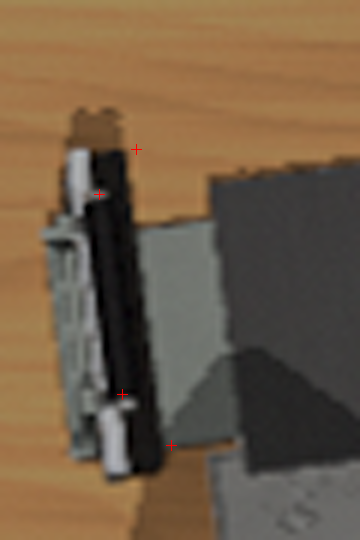

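Run:
```python
from h import *
show()
plan([533,153,385],down(-81.2),12)
```

```text
t 15.8 p [ 568.8 -390.7  270.1] yaw -28.07 tooly [ 7.e-04 -5.e-04 -1.e+00] F [ 0.3  0.3 -1.1] q [-0.6   0.42  1.44 -0.    1.28 -0.11] w 1.002
n 12 step mm 46.4 turn 0.077 rad tot [-0.     0.927  0.001]
-24, -9.6, 38.6, -0, 0.0773, 0.0001,
-26.9, -9.6, 36.6, -0, 0.0773, 0.0001,
-29.6, -9.6, 34.4, -0, 0.0773, 0.0001,
-32.2, -9.6, 32, -0, 0.0773, 0.0001,
-34.6, -9.6, 29.5, -0, 0.0773, 0.0001,
-36.7, -9.6, 26.7, -0, 0.0773, 0.0001,
-38.7, -9.6, 23.8, -0, 0.0773, 0.0001,
-40.4, -9.6, 20.7, -0, 0.0773, 0.0001,
-41.9, -9.6, 17.6, -0, 0.0773, 0.0001,
-43.1, -9.6, 14.3, -0, 0.0773, 0.0001,
-44.1, -9.6, 10.9, -0, 0.0773, 0.0001,
-44.8, -9.6, 7.5, -0, 0.0773, 0.0001,
```

```bash
python3 -m handwheel '[-24,-15,39,0,0.077,0, -27,-15,37,0,0.077,0, -30,-15,34,0,0.077,0, -32,-15,32,0,0.077,0, -35,-15,30,0,0.077,0, -37,-10,27,0,0.077,0, -39,-10,24,0,0.077,0, -40,-10,21,0,0.077,0]'; python3 -m handwheel '[-42,-10,18,0,0.077,0, -43,0,14,0,0.077,0, -44,0,11,0,0.077,0, -45,0,7.5,0,0.08,0, 0,0,0,0,0,0]'
python3 - <<'E'
from h import *
show()
plan([533,153,385],down(-81.2),1)
s=cam("scene");crop(s,280,90,150,150,4,"s16.png")
t=cam("top");crop(t,220,140,120,120,5,"t16.png")
E
```

```text
time_s: 16.8
tool_pos: [544.1, -25.1, 372.8]
tool_rot: [-0.601, 0.602, -0.373, 0.371]
force: [1.0, 0.2, -0.2]
gripper_width: 1.0
time_s: 17.42
tool_pos: [531.9, 157.2, 382.4]
tool_rot: [-0.537, 0.538, -0.46, 0.459]
force: [-0.6, 0.0, -0.3]
gripper_width: 0.996
t 17.425 p [531.9 157.2 382.4] yaw -81.03 tooly [-3.3e-03 -3.0e-04 -1.0e+00] F [-0.6  0.  -0.3] q [0.28 0.13 1.59 0.   1.42 1.7 ] w 0.996
n 1 step mm 5.1 turn 0.004 rad tot [ 0.003  0.003 -0.   ]
4.3, -2.6, 0.4, 0.0033, 0.003, -0.0003,
```

View pics/s16.png

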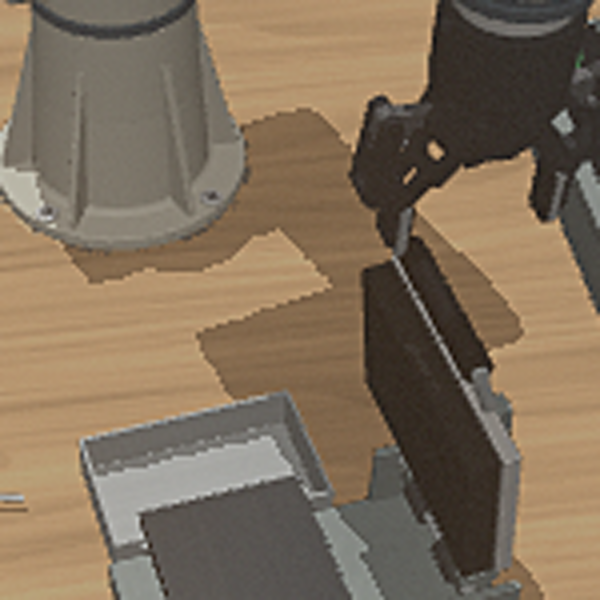

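View pics/t16.png

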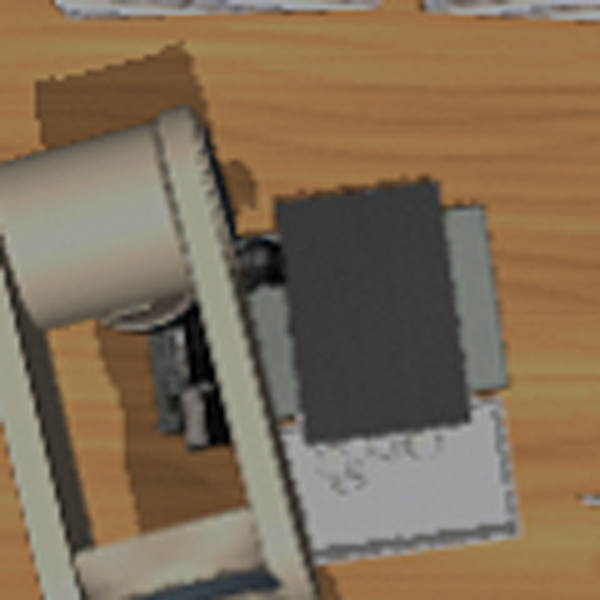

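Run:
```python
from h import *
show()
t=cam("top");g=t["color"][222:256,270:326].astype(float).mean(2)
print(np.percentile(g,[5,50,95]))
g=np.clip((g-110)*2.2,0,255).astype(np.uint8)
cv2.imwrite("pics/t17.png",cv2.resize(g,None,fx=12,fy=12,interpolation=cv2.INTER_CUBIC))
```

```text
t 17.525 p [532.4 154.7 382.8] yaw -81.07 tooly [-0.0025 -0.0012 -1.    ] F [-0.1  0.1  1.1] q [ 0.28  0.13  1.59 -0.    1.42  1.7 ] w 1.003
[ 59.         144.33333333 159.66666667]
```

View pics/t17.png

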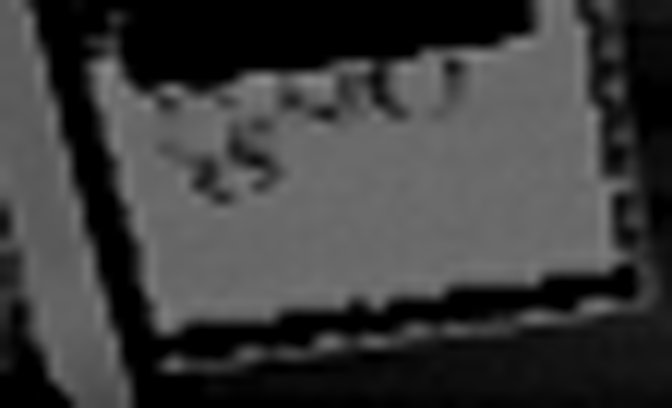

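```bash
python3 -m handwheel '[2,15,0,0,0,0, 0,25,0,0,0,0, 0,20,0,0,0,0, 0,12,0,0,0,0, 0,4,0,0,0,0, 0,0,0,0,0,0]'
python3 - <<'E'
from h import *
show()
s=cam("scene");crop(s,340,90,110,110,5,"s18.png")
E
```

```text
time_s: 18.32
tool_pos: [533.5, 152.7, 308.3]
tool_rot: [0.537, -0.537, 0.46, -0.46]
force: [-0.9, -0.0, 0.3]
gripper_width: 1.004
t 18.325 p [533.5 152.7 308.3] yaw -81.21 tooly [ 1.e-04  0.e+00 -1.e+00] F [-0.9 -0.   0.3] q [0.28 0.18 1.69 0.   1.27 1.69] w 1.004
```

View pics/s18.png

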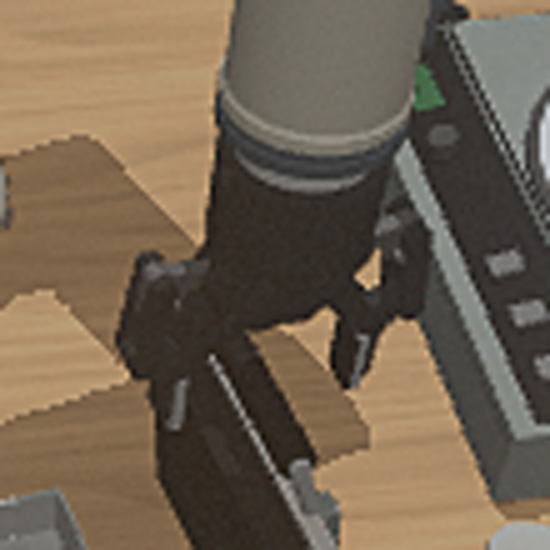

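```bash
python3 -m handwheel '[0,0,0,0,0,0, 0,0,0,0,0,0, 0,0,0,0,0,0, 0,0,0,0,0,0, 0,0,0,0,0,0, 0,0,0,0,0,0]' -1
python3 - <<'E'
from h import *
show()
s=cam("scene");crop(s,340,90,110,110,5,"s19.png")
E
```

```text
time_s: 19.12
tool_pos: [533.6, 151.7, 308.6]
tool_rot: [-0.536, 0.537, -0.459, 0.461]
force: [-0.2, -6.4, 3.5]
gripper_width: 0.215
t 19.125 p [533.6 151.7 308.6] yaw -81.19 tooly [ 6.0e-04 -2.2e-03 -1.0e+00] F [-0.2 -6.4  3.5] q [ 0.28  0.18  1.69 -0.    1.27  1.69] w 0.215
```

View pics/s19.png

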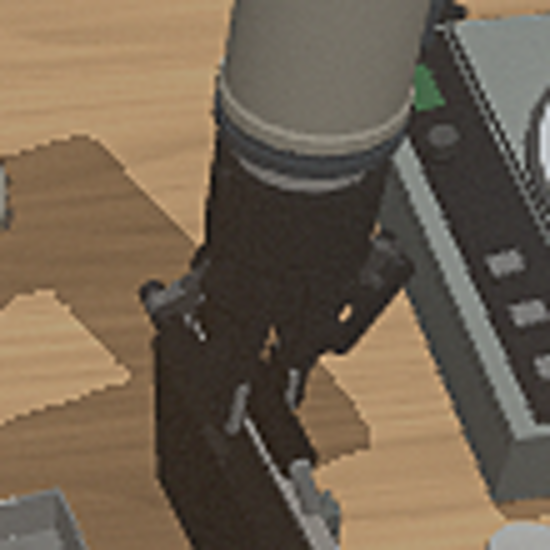

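Run:
```python
import numpy as np
f=np.r_[1.45,1.42,np.linspace(1.365,0.06,22),0.0]
a=np.diff(f)
for i in range(len(f)-1): print(i,f[i+1].round(3),"%.1f, %.1f, 0"%(250*(np.cos(f[i+1])-np.cos(f[i])),250*(np.sin(f[i])-np.sin(f[i+1]))))
```

```text
0 1.42 7.4, 1.0, 0
1 1.365 13.5, 2.4, 0
2 1.303 15.1, 3.6, 0
3 1.241 14.8, 4.6, 0
4 1.179 14.5, 5.5, 0
5 1.116 14.2, 6.4, 0
6 1.054 13.7, 7.2, 0
7 0.992 13.3, 8.1, 0
8 0.93 12.7, 8.9, 0
9 0.868 12.2, 9.7, 0
10 0.806 11.5, 10.4, 0
11 0.744 10.9, 11.1, 0
12 0.681 10.2, 11.8, 0
13 0.619 9.4, 12.4, 0
14 0.557 8.6, 12.9, 0
15 0.495 7.8, 13.4, 0
16 0.433 7.0, 13.9, 0
17 0.371 6.1, 14.3, 0
18 0.309 5.2, 14.6, 0
19 0.246 4.3, 14.9, 0
20 0.184 3.3, 15.2, 0
21 0.122 2.4, 15.4, 0
22 0.06 1.4, 15.5, 0
23 0.0 0.4, 15.0, 0
```

```bash
python3 -m handwheel '[7.5,1,0,0,0,0, 13.5,2.5,0,0,0,0, 15,3.5,0,0,0,0, 15,4.5,0,0,0,0]'
python3 - <<'E'
from h import *
show()
s=cam("scene");crop(s,340,90,110,110,5,"s20.png")
E
```

```text
time_s: 19.68
tool_pos: [541.3, 103.6, 297.6]
tool_rot: [0.538, -0.536, 0.461, -0.46]
force: [-2.1, 6.3, 3.7]
gripper_width: 0.212
t 19.675 p [541.3 103.6 297.6] yaw -81.19 tooly [ 9.0e-04  3.5e-03 -1.0e+00] F [-2.1  6.3  3.7] q [0.18 0.18 1.72 0.   1.25 1.6 ] w 0.212
```

View pics/s20.png

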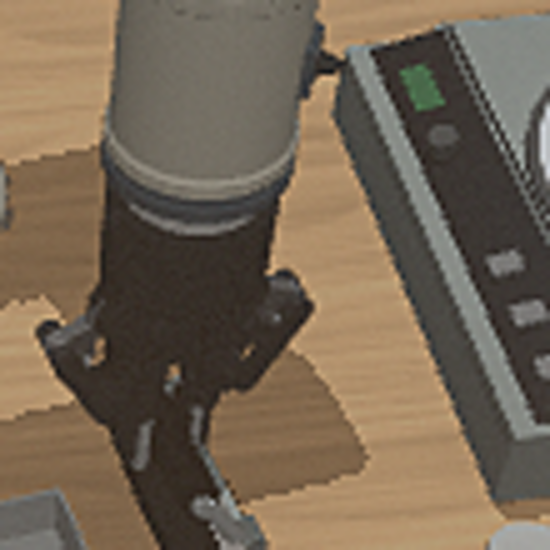

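Bar follows, forces small. Continue along the arc.

```bash
python3 -m handwheel '[14.5,5.5,0,0,0,0, 14,6.5,0,0,0,0, 13.5,7,0,0,0,0, 13.5,8,0,0,0,0, 12.5,9,0,0,0,0, 12,9.5,0,0,0,0]'
python3 - <<'E'
from h import *
show()
E
python3 -m handwheel '[11.5,10.5,0,0,0,0, 11,11,0,0,0,0, 10,12,0,0,0,0, 9.5,12.5,0,0,0,0]'
python3 - <<'E'
from h import *
show()
s=cam("scene");crop(s,290,120,130,130,5,"s21.png")
E
```

```text
time_s: 20.48
tool_pos: [553.8, 24.7, 251.7]
tool_rot: [0.538, -0.536, 0.461, -0.46]
force: [-1.0, 9.1, 6.1]
gripper_width: 0.214
t 20.475 p [553.8  24.7 251.7] yaw -81.21 tooly [ 0.0011  0.0035 -1.    ] F [-1.   9.1  6.1] q [0.04 0.22 1.76 0.   1.15 1.46] w 0.214
time_s: 20.98
tool_pos: [560.4, -17.1, 205.7]
tool_rot: [0.538, -0.536, 0.461, -0.46]
force: [-1.2, 7.1, 9.5]
gripper_width: 0.209
t 20.975 p [560.4 -17.1 205.7] yaw -81.22 tooly [ 0.0013  0.0028 -1.    ] F [-1.2  7.1  9.5] q [-0.03  0.28  1.8   0.    1.06  1.38] w 0.209
```

View pics/s21.png

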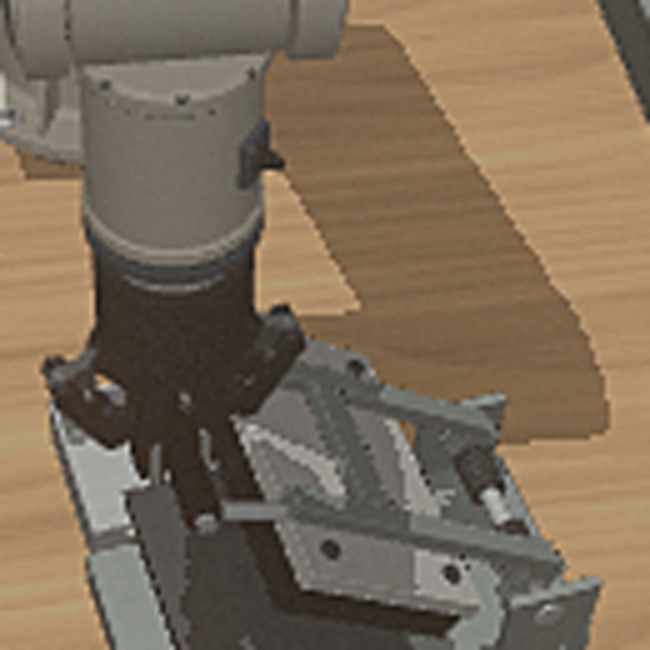

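```bash
python3 -m handwheel '[8.5,13,0,0,0,0, 8,13.5,0,0,0,0, 7,14,0,0,0,0, 6,14.5,0,0,0,0, 5,14.5,0,0,0,0]'
python3 - <<'E'
from h import *
show()
s=cam("scene");crop(s,290,120,130,130,5,"s22.png")
E
```

```text
time_s: 21.65
tool_pos: [565.9, -51.9, 136.5]
tool_rot: [0.537, -0.536, 0.46, -0.46]
force: [-1.5, 5.3, 9.2]
gripper_width: 0.21
t 21.65 p [565.9 -51.9 136.5] yaw -81.22 tooly [ 0.0016  0.0011 -1.    ] F [-1.5  5.3  9.2] q [-0.09  0.37  1.84  0.    0.93  1.32] w 0.21
```

View pics/s22.png

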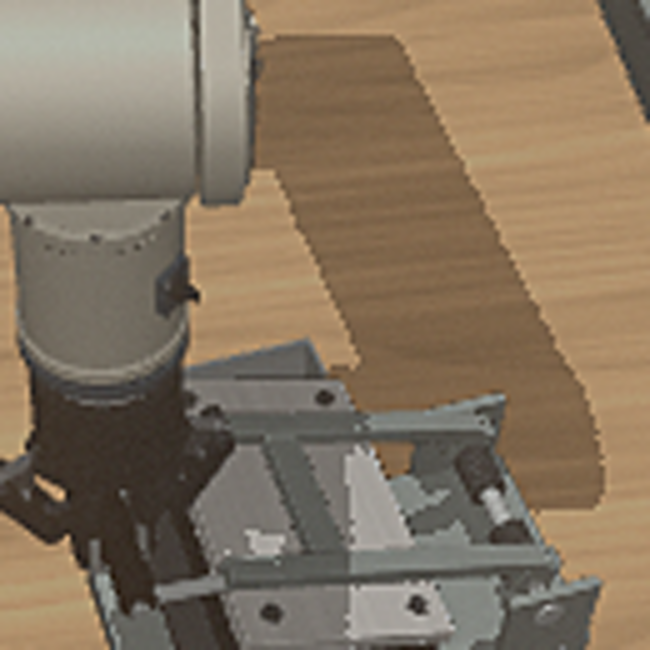

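```bash
python3 -m handwheel '[3.5,15,0,0,0,0.04, 3,15,0,0,0,0.04, 3,15,0,0,0,0.04, 2.5,12,0,0,0,0.04, 0,0,0,0,0,0]'
python3 - <<'E'
from h import *
show()
s=cam("scene");crop(s,290,120,130,130,5,"s23.png")
E
```

```text
time_s: 22.32
tool_pos: [567.2, -60.3, 78.4]
tool_rot: [0.572, -0.497, 0.502, -0.416]
force: [-0.8, 5.8, 10.8]
gripper_width: 0.213
t 22.325 p [567.2 -60.3  78.4] yaw -81.29 tooly [-0.0236  0.1603 -0.9868] F [-0.8  5.8 10.8] q [-0.2   0.49  1.84  0.2   0.89  1.09] w 0.213
```

View pics/s23.png

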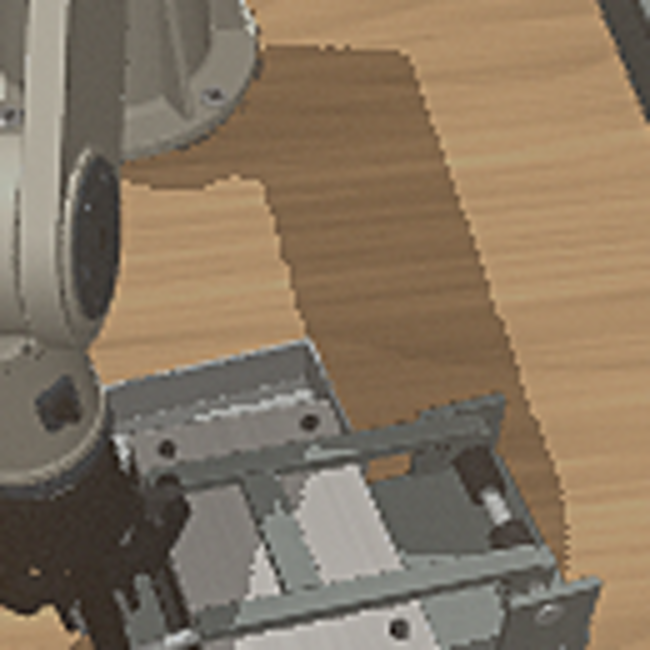

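```bash
python3 -m handwheel '[1.5,7,0,0,0,0, 1,5,0,0,0,0, 0.5,4,0,0,0,0, 0,0,0,0,0,0]'
python3 - <<'E'
from h import *
show()
E
```

```text
time_s: 22.88
tool_pos: [567.4, -61.3, 62.9]
tool_rot: [0.572, -0.498, 0.501, -0.416]
force: [-2.6, 0.4, 13.3]
gripper_width: 0.215
t 22.875 p [567.4 -61.3  62.9] yaw -81.19 tooly [-0.0228  0.1578 -0.9872] F [-2.6  0.4 13.3] q [-0.2   0.51  1.84  0.2   0.86  1.08] w 0.215
```

```bash
python3 -m handwheel '[0.3,2,0,0,0,0, 0,0,0,0,0,0]'; python3 -m handwheel '[0.2,1.5,0,0,0,0, 0,0,0,0,0,0]'; python3 -m handwheel '[0.2,1.5,0,0,0,0, 0,0,0,0,0,0]'
```

```text
time_s: 23.12
tool_pos: [567.4, -61.3, 61.1]
tool_rot: [0.572, -0.498, 0.501, -0.416]
force: [-3.0, -1.7, 12.7]
gripper_width: 0.208
time_s: 23.38
tool_pos: [567.4, -61.4, 59.7]
tool_rot: [0.572, -0.498, 0.501, -0.416]
force: [-2.3, -0.7, 13.9]
gripper_width: 0.217
time_s: 23.62
tool_pos: [567.4, -61.4, 58.2]
tool_rot: [0.572, -0.498, 0.501, -0.416]
force: [-3.5, -1.5, 15.4]
gripper_width: 0.213
```

```bash
python3 -m handwheel '[0.3,2,0,0,0,0, 0,0,0,0,0,0]'; python3 -m handwheel '[0.3,2,0,0,0,0, 0,0,0,0,0,0]'
python3 - <<'E'
from h import *
s=cam("scene");crop(s,290,160,130,130,5,"s24.png")
t=cam("top");crop(t,240,150,110,110,5,"t24.png")
E
```

```text
time_s: 23.88
tool_pos: [567.4, -61.4, 56.2]
tool_rot: [0.572, -0.498, 0.501, -0.416]
force: [-2.6, -2.2, 15.0]
gripper_width: 0.217
time_s: 24.12
tool_pos: [567.4, -61.4, 54.2]
tool_rot: [0.572, -0.498, 0.501, -0.416]
force: [-3.5, -3.8, 15.9]
gripper_width: 0.216
```

View pics/s24.png

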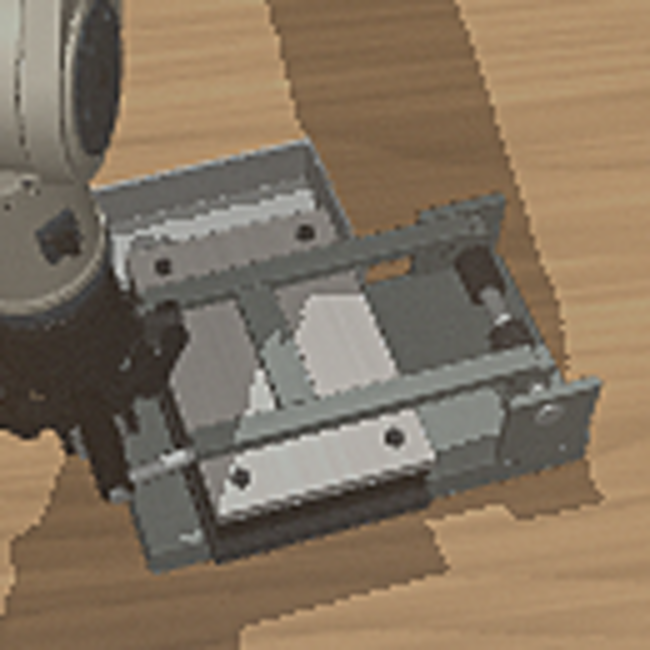

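View pics/t24.png

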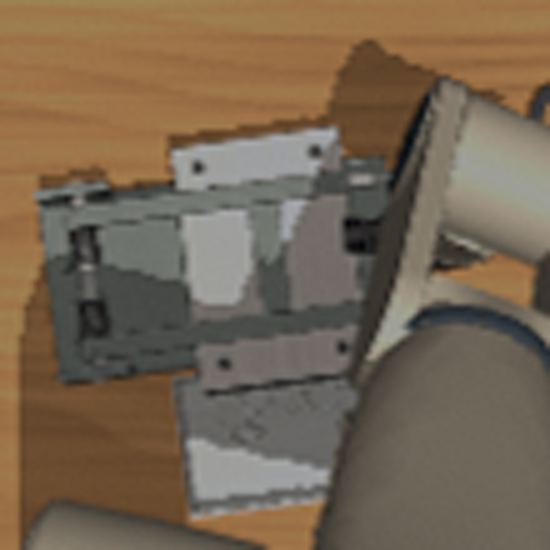

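Run:
```python
from h import *
s=cam("scene")
a=np.radians(8.6);ex=np.array([np.cos(a),np.sin(a)]);ey=np.array([-np.sin(a),np.cos(a)]);O=np.array([550,42.])
W=lambda x,y,z:[*(O+x*ex+y*ey),z]
P=[W(56,-110,80),W(56,-110,90),W(95,-65,55),W(95,65,55),W(95,-65,80)]
x0,y0,k=300,220,9
im=cv2.resize(s["color"][y0:y0+60,x0:x0+85],None,fx=k,fy=k,interpolation=cv2.INTER_CUBIC)
im=cv2.convertScaleAbs(im,alpha=1.6)
for p,c in zip(proj(s,P),[(0,0,255),(0,255,0),(255,0,0),(255,0,0),(255,255,0)]):
    cv2.drawMarker(im,tuple(int(v) for v in (p-[x0,y0]+.5)*k),c,0,12,1)
cv2.imwrite("pics/s25.png",im)
```

```text
(no output)
```

View pics/s25.png

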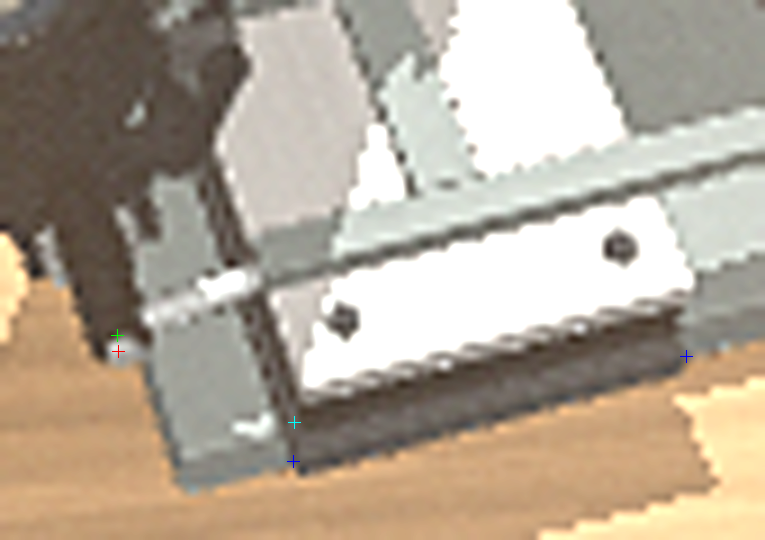

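```bash
python3 -m handwheel '[0,0,0,0,0,0, 0,0,0,0,0,0, 0,0,0,0,0,0, 0,0,0,0,0,0, 0,0,0,0,0,0, 0,0,0,0,0,0, 0,0,0,0,0,0, 0,0,0,0,0,0]'
python3 - <<'E'
from h import *
show()
s=cam("scene")
cv2.imwrite("pics/s26.png",cv2.convertScaleAbs(cv2.resize(s["color"][220:280,300:385],None,fx=9,fy=9,interpolation=cv2.INTER_CUBIC),alpha=1.6))
E
```

```text
time_s: 25.28
tool_pos: [567.4, -61.4, 54.3]
tool_rot: [0.572, -0.498, 0.501, -0.416]
force: [-2.9, -2.0, 15.2]
gripper_width: 0.215
t 25.275 p [567.4 -61.4  54.3] yaw -81.2 tooly [-0.0226  0.1577 -0.9872] F [-2.9 -2.  15.2] q [-0.2   0.52  1.85  0.2   0.84  1.08] w 0.215
```

View pics/s26.png

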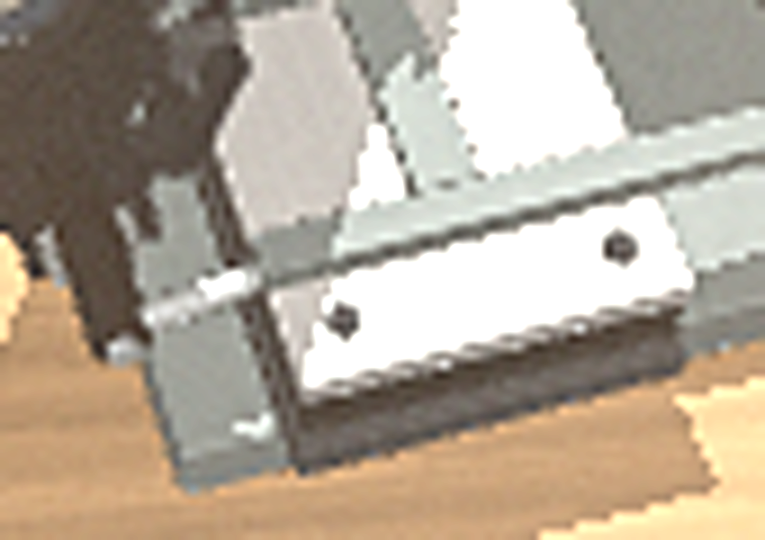

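Run:
```python
from h import *
s=cam("scene");cv2.imwrite("pics/s27.png",s["color"])
t=cam("top");g=t["color"][222:256,270:326].astype(float).mean(2)
cv2.imwrite("pics/t27.png",cv2.resize(np.clip((g-85)*2.2,0,255).astype(np.uint8),None,fx=12,fy=12,interpolation=cv2.INTER_CUBIC))
```

```text
(no output)
```

View pics/s27.png

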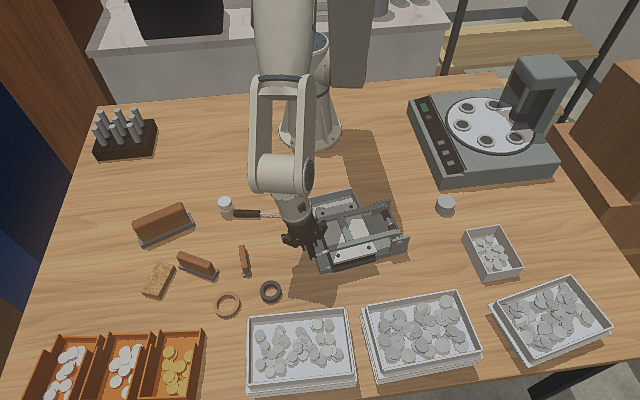

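View pics/t27.png

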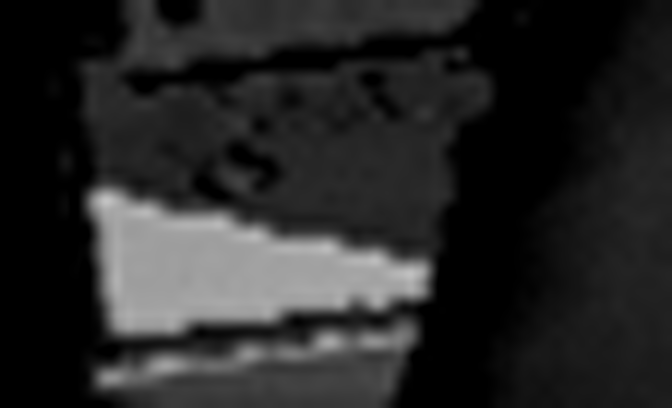

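Run:
```python
from h import *
show(); print(env.sign_off()); show()
```

```text
t 25.425 p [567.4 -61.4  54.3] yaw -81.2 tooly [-0.0225  0.1577 -0.9872] F [-2.5 -2.8 15.1] q [-0.2   0.52  1.85  0.2   0.84  1.08] w 0.217
the job is handed in; nothing more can be done
None
the job is handed in; nothing more can be done
```

I handed the job in at 25.4 s with the press shut and the gripper still holding the bar down. The sign-off gave no verdict, so what follows is from my own checks.

I picked up the mid-sized scraper (about 120 mm long) and swept the lower plate in one pass. I stood the scraper back upright where it had been and let go of it. Then I gripped the bar and brought the upper plate down along its arc at about 0.5 rad/s.

- **Plate and tray:** the plate was empty after the sweep, seen in both cameras. The tray shows a cluster of pieces that fits five, but it was in shadow and I could not count them one by one.
- **Scraper and bystanders:** in the last scene picture the scraper stands upright and clear of the press. By eye, the other things are where they were; I did not measure them again.
- **Press:** the upper plate's edge is parallel to the lower plate to about 0.01–0.02 rad. The bar's end lies where the shut position (80 mm high) puts it, to within a few mm.
- **Hold:** the upward force on the tool held steady at about 15 N for over a second. The pads slid about 7 mm down the bar over the last push, and the force rose only from about 13 to 15–16 N instead of sharply at the stop. The pictures, not the force, are therefore my evidence that it is fully shut.

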